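# Load the gear running-in rig, shut its guard and set the timer

## Robot

A 7-joint arm with a two-finger parallel gripper is mounted at the origin on the work surface. World frame = base frame: x ahead of the robot, y to its left, z up, the work surface at z = 0. Lengths are in m, angles in rad, forces in N, time in s.
With the tool pointing down it reaches from about 0.4 to 0.875 m from the base axis. Payload 19.3 kg.
Tool frame: the origin (TCP) lies at the very end of the fingers, on their centre line; the grasp point (between the pads) lies 19 mm behind it; x points along the fingers, y is the direction in which the jaws open and shut, and the axes are right-handed (so a half turn about x gives the same grasp; the last joint's range is limited). The gripper opens to 85 mm and grips with 20 to 120 N. Pads are 22 mm wide; open, the fingers measure 114 mm over their backs; the gripper's body (76 mm by 85 mm) begins 54 mm behind the grasp point. The pads swing forward as they close: fully open they stand 13 mm farther back than shut.
Start: joints at [1.256, 0.521, -0.036, 1.599, 0.021, 1.021, -0.113], TCP at [0.151, -0.606, 0.231] pointing down, gripper open.
Joint ranges: [-2.91, 2.91], [-0.3, 2.13], [-1.5, 1.42], [0.17, 2.43], [-1.26, 4.41], [0.16, 1.93], [-2.52, 2.52]. Speed limits (rad/s): [1.89, 1.89, 2.39, 2.39, 3.01, 3.01, 3.01].

## Interface

Orientations are given as [roll, pitch, yaw] about the fixed x, y, z axes, in that order (R = Rz(yaw) Ry(pitch) Rx(roll)).
In Python, from workcell import bot, grab_frame, job_done gives the robot as it stands.
- The arm moves only by the shell command python3 -m pendant 'ROWS' [OPENING] [FORCE]. ROWS is JSON, a list of rows, each a list of 4 numbers: the shift along the tool's x, y, z in mm, then the turn about the tool's x in degrees. A call has 1 to 12 rows; each row shifts and turns the commanded pose from where the row before left it, along the tool's axes as they then stand; what a row does not reach is not made up. A row lasts 1/8 s, in which the tool goes at most 62.5 mm and 10.7 degrees, less where a joint would pass 70% of its speed; a pose out of reach is approached as far as the arm can. A call is refused whole if a number of a shift passes 62.5 or a number of a turn 10.7, either way. A call with a gripper value outside its range is refused whole. OPENING is the opening, from -1 (shut) to 1 (fully open), set as the call begins (- or left out, the last holds). The fingers move at their own pace and stop on an object; FORCE is the grip in N (left out, the last holds). Time passes only in rows, so rows that do not move let the fingers close. It gives the time, the measured TCP pose, the force and the opening at its end, in the units of the state.
- bot.observe(): the state, without advancing time (a new reading comes with each control period).
- grab_frame(name): name is "side" or "top" or "wrist"; returns a dict with "img" (420x560x3 uint8, red, green, blue), "fovy" (degrees; the focal length in pixels is half the picture's height over the tangent of half this angle, whatever the lens; pixels are square), "cx", "cy" (the principal point, pixels), "R" (3x3) and "t" (3): a world point X has camera coordinates R X + t. Camera axes: x right, y down, z forward; pixel columns grow to the right and rows downward; lengths in m; the calibration is good to about 2 mm. A picture is of the moment at which its call begins. There is no depth.
- job_done(): hands the job in, once; it reports no verdict.
The state is a dict: "clock": time; "qpos": joint angles; "qd": joint speeds; "joint_efforts": joint torques, N m; "position": TCP position; "tool_rot": TCP orientation; "force": force on the tool from outside, world axes, zero at the start; "moment": the same for the moment, N m; "grip_width": finger opening in m.
Only numpy, scipy, OpenCV 4.12 (cv2) and the standard library are available. Lean on these libraries where they do the work, as an engineer would, in place of code of your own. Each camera call takes 0.05 s, during which the arm holds its last target.

## Task

Slide the running-in rig's clear guard open and fit every loose gear on the bench (three or four of them) over a free stub shaft of the rig, hub upwards, rocking it until its teeth drop into mesh with the fixed middle gear and it sits fully down on the deck. Then slide the guard fully shut over the gears, and roll the timer's thumbwheel until the 4 stands squarely uppermost. Do not knock over the oil bottle or the tin.

Things in the scene. Friction and masses are not known exactly. Their poses are not given: they have to be found in the camera images.
- g1_centre (a point): Centre (half-way up the axis) of loose steel gear 1, standing hub up; all alike, 56 mm tall, 0.28 kg; None if absent. Toothed disc 16 mm thick, 57 mm across the tips, 10 teeth 5 mm wide, 9 mm high. Above it a round hub 24 mm across, 16 to 56 mm up: grip it at 28 to 54 mm. Blind bore from below, 16.5 mm across, 28 mm deep. z points up the hub, x along the middle of a tooth.
- g2_centre (a point): Centre (half-way up the axis) of loose steel gear 2, standing hub up; all alike, 56 mm tall, 0.28 kg; None if absent. Toothed disc 16 mm thick, 57 mm across the tips, 10 teeth 5 mm wide, 9 mm high. Above it a round hub 24 mm across, 16 to 56 mm up: grip it at 28 to 54 mm. Blind bore from below, 16.5 mm across, 28 mm deep. z points up the hub, x along the middle of a tooth.
- g3_centre (a point): Centre (half-way up the axis) of loose steel gear 3, standing hub up; all alike, 56 mm tall, 0.28 kg; None if absent. Toothed disc 16 mm thick, 57 mm across the tips, 10 teeth 5 mm wide, 9 mm high. Above it a round hub 24 mm across, 16 to 56 mm up: grip it at 28 to 54 mm. Blind bore from below, 16.5 mm across, 28 mm deep. z points up the hub, x along the middle of a tooth.
- g4_centre (a point): Centre (half-way up the axis) of loose steel gear 4, standing hub up; all alike, 56 mm tall, 0.28 kg; None if absent. Toothed disc 16 mm thick, 57 mm across the tips, 10 teeth 5 mm wide, 9 mm high. Above it a round hub 24 mm across, 16 to 56 mm up: grip it at 28 to 54 mm. Blind bore from below, 16.5 mm across, 28 mm deep. z points up the hub, x along the middle of a tooth.
- st1 (a point): Foot, on the rig's deck, of the upright stub shaft on the robot's side of the middle gear (rig -x), 50 mm from that gear's axis: 14 mm across, 26 mm tall, its top 6 mm tapering to 5 mm. Takes any one gear, which then rests on the deck, centre 28 mm above this point; out of mesh it is stopped about 18 mm higher, on the middle gear's teeth. Axes as rig.
- st2 (a point): Foot, on the rig's deck, of the upright stub shaft left of the middle gear (rig +y), 50 mm from that gear's axis: 14 mm across, 26 mm tall, its top 6 mm tapering to 5 mm. Takes any one gear, which then rests on the deck, centre 28 mm above this point; out of mesh it is stopped about 18 mm higher, on the middle gear's teeth. Axes as rig.
- st3 (a point): Foot, on the rig's deck, of the upright stub shaft right of the middle gear (rig -y), 50 mm from that gear's axis: 14 mm across, 26 mm tall, its top 6 mm tapering to 5 mm. Takes any one gear, which then rests on the deck, centre 28 mm above this point; out of mesh it is stopped about 18 mm higher, on the middle gear's teeth. Axes as rig.
- st4 (a point): Foot, on the rig's deck, of the upright stub shaft beyond the middle gear (rig +x), 50 mm from that gear's axis: 14 mm across, 26 mm tall, its top 6 mm tapering to 5 mm. Takes any one gear, which then rests on the deck, centre 28 mm above this point; out of mesh it is stopped about 18 mm higher, on the middle gear's teeth. Axes as rig.
- middle_gear (a point): Centre of the top face of the rig's dark steel middle gear, 38 mm above the bench. It cannot turn. Its 10 teeth are like the loose gears', one along rig x. Tooth in gap leaves about 3.5 degrees of play either way: on each of the four shafts a gear drops in when its x axis is turned 18 degrees (plus any multiple of 36) from rig x. Axes as rig.
- rig: Fixed running-in rig; origin on the bench under the middle gear's axis, z up. Grey deck 20 mm high, from -92 to +92 mm in x and -97 to +303 mm in y, with four stub shafts round the middle gear at -x, +y, -y and +x.
- guard (a joint): Clear sliding guard on the rig, a roof 182 mm in rig x by 172 mm in y with side walls, whose underside is 82 mm and top 86 mm above the bench (just clears the hubs of seated gears). Value in m: 0 fully shut over the gears at its stop, up to 0.21 open, slid to rig +y; light friction (about 2 N), stays where left. Starts between 0 and 0.06; open it to 0.19 or more to leave room for loading.
- guard_grip (a point): Centre of the guard's black grip, an upright bar on the roof near its +y edge: 12 mm thick along rig y, 60 mm long along rig x, 30 mm tall (top 116 mm above the bench). Moves with the guard. Axes as rig.
- timer: Fixed grey run timer, 110 x 75 x 50 mm, origin under its centre on the bench; its thumbwheel sticks out of the top. x points away from the side from which its digits are read, z up; the wheel's axle lies along y, 45 mm above the bench.
- wheel_top (a point): Uppermost point of the thumbwheel's rim, 79 mm above the bench, between two white index marks. The wheel is black, 68 mm across, 34 mm wide, rolled by pressing a fingertip on its top (about 5 to 15 N) and dragging along timer x. Axes as timer; does not turn with the wheel.
- wheel (a joint): Thumbwheel angle in rad: digit k (white, 0 to 9) is uppermost at k x 0.6283 (the 4 at 2.513); grows as the top of the rim is dragged to timer +x (34 mm of drag per rad). Stops at 0 and at 5.655; friction holds it, no clicks. Starts between 0 and 1.5.
- oil_mid (a point): Middle of an upright grey oil bottle, 42 mm across, 90 mm tall; leave it standing.
- tin_mid (a point): Middle of an upright tin, 77 mm across, 90 mm tall; leave it standing.
Mind the look-alikes: they are no part of the job. Leave any orange look-alike of the part that bears g1_centre alone.

How it is judged:
On the way, in this order (a step that is already met when the one before it is completed fails the run):
1. every loose gear sits fully down on a stub shaft, meshed with the middle gear (((horizontal distance between g1_centre and st1 below 0.005 m and z of g1_centre in the frame of st1 below 0.032 m and angle between g1_centre's own z axis and vertical below 0.08 rad) or (horizontal distance between g1_centre and st2 below 0.005 m and z of g1_centre in the frame of st2 below 0.032 m and angle between g1_centre's own z axis and vertical below 0.08 rad) or (horizontal distance between g1_centre and st3 below 0.005 m and z of g1_centre in the frame of st3 below 0.032 m and angle between g1_centre's own z axis and vertical below 0.08 rad) or (horizontal distance between g1_centre and st4 below 0.005 m and z of g1_centre in the frame of st4 below 0.032 m and angle between g1_centre's own z axis and vertical below 0.08 rad)) and ((horizontal distance between g2_centre and st1 below 0.005 m and z of g2_centre in the frame of st1 below 0.032 m and angle between g2_centre's own z axis and vertical below 0.08 rad) or (horizontal distance between g2_centre and st2 below 0.005 m and z of g2_centre in the frame of st2 below 0.032 m and angle between g2_centre's own z axis and vertical below 0.08 rad) or (horizontal distance between g2_centre and st3 below 0.005 m and z of g2_centre in the frame of st3 below 0.032 m and angle between g2_centre's own z axis and vertical below 0.08 rad) or (horizontal distance between g2_centre and st4 below 0.005 m and z of g2_centre in the frame of st4 below 0.032 m and angle between g2_centre's own z axis and vertical below 0.08 rad)) and ((horizontal distance between g3_centre and st1 below 0.005 m and z of g3_centre in the frame of st1 below 0.032 m and angle between g3_centre's own z axis and vertical below 0.08 rad) or (horizontal distance between g3_centre and st2 below 0.005 m and z of g3_centre in the frame of st2 below 0.032 m and angle between g3_centre's own z axis and vertical below 0.08 rad) or (horizontal distance between g3_centre and st3 below 0.005 m and z of g3_centre in the frame of st3 below 0.032 m and angle between g3_centre's own z axis and vertical below 0.08 rad) or (horizontal distance between g3_centre and st4 below 0.005 m and z of g3_centre in the frame of st4 below 0.032 m and angle between g3_centre's own z axis and vertical below 0.08 rad)) and ((horizontal distance between g4_centre and st1 below 0.005 m and z of g4_centre in the frame of st1 below 0.032 m and angle between g4_centre's own z axis and vertical below 0.08 rad) or (horizontal distance between g4_centre and st2 below 0.005 m and z of g4_centre in the frame of st2 below 0.032 m and angle between g4_centre's own z axis and vertical below 0.08 rad) or (horizontal distance between g4_centre and st3 below 0.005 m and z of g4_centre in the frame of st3 below 0.032 m and angle between g4_centre's own z axis and vertical below 0.08 rad) or (horizontal distance between g4_centre and st4 below 0.005 m and z of g4_centre in the frame of st4 below 0.032 m and angle between g4_centre's own z axis and vertical below 0.08 rad)) and value of joint guard above 0.05 m), for 0.2 s.
2. the guard is slid fully shut (value of joint guard below 0.008 m), for 0.2 s.
At the end, for the whole second after the job is handed in: Every gear present is on its own stub shaft (axis within 5 mm, upright within 0.08 rad), down on the deck to within 4 mm and so in mesh; the guard is within 8 mm of its shut stop; the 4 is uppermost on the thumbwheel to within 0.16 rad (a quarter of a step) and at rest (((horizontal distance between g1_centre and st1 below 0.005 m and z of g1_centre in the frame of st1 below 0.032 m and angle between g1_centre's own z axis and vertical below 0.08 rad) or (horizontal distance between g1_centre and st2 below 0.005 m and z of g1_centre in the frame of st2 below 0.032 m and angle between g1_centre's own z axis and vertical below 0.08 rad) or (horizontal distance between g1_centre and st3 below 0.005 m and z of g1_centre in the frame of st3 below 0.032 m and angle between g1_centre's own z axis and vertical below 0.08 rad) or (horizontal distance between g1_centre and st4 below 0.005 m and z of g1_centre in the frame of st4 below 0.032 m and angle between g1_centre's own z axis and vertical below 0.08 rad)) and ((horizontal distance between g2_centre and st1 below 0.005 m and z of g2_centre in the frame of st1 below 0.032 m and angle between g2_centre's own z axis and vertical below 0.08 rad) or (horizontal distance between g2_centre and st2 below 0.005 m and z of g2_centre in the frame of st2 below 0.032 m and angle between g2_centre's own z axis and vertical below 0.08 rad) or (horizontal distance between g2_centre and st3 below 0.005 m and z of g2_centre in the frame of st3 below 0.032 m and angle between g2_centre's own z axis and vertical below 0.08 rad) or (horizontal distance between g2_centre and st4 below 0.005 m and z of g2_centre in the frame of st4 below 0.032 m and angle between g2_centre's own z axis and vertical below 0.08 rad)) and ((horizontal distance between g3_centre and st1 below 0.005 m and z of g3_centre in the frame of st1 below 0.032 m and angle between g3_centre's own z axis and vertical below 0.08 rad) or (horizontal distance between g3_centre and st2 below 0.005 m and z of g3_centre in the frame of st2 below 0.032 m and angle between g3_centre's own z axis and vertical below 0.08 rad) or (horizontal distance between g3_centre and st3 below 0.005 m and z of g3_centre in the frame of st3 below 0.032 m and angle between g3_centre's own z axis and vertical below 0.08 rad) or (horizontal distance between g3_centre and st4 below 0.005 m and z of g3_centre in the frame of st4 below 0.032 m and angle between g3_centre's own z axis and vertical below 0.08 rad)) and ((horizontal distance between g4_centre and st1 below 0.005 m and z of g4_centre in the frame of st1 below 0.032 m and angle between g4_centre's own z axis and vertical below 0.08 rad) or (horizontal distance between g4_centre and st2 below 0.005 m and z of g4_centre in the frame of st2 below 0.032 m and angle between g4_centre's own z axis and vertical below 0.08 rad) or (horizontal distance between g4_centre and st3 below 0.005 m and z of g4_centre in the frame of st3 below 0.032 m and angle between g4_centre's own z axis and vertical below 0.08 rad) or (horizontal distance between g4_centre and st4 below 0.005 m and z of g4_centre in the frame of st4 below 0.032 m and angle between g4_centre's own z axis and vertical below 0.08 rad)) and value of joint guard below 0.008 m and value of joint wheel between 2.353 and 2.673 rad and velocity of joint wheel between -0.05 and 0.05 rad/s); the robot touches nothing.
It fails at once if the oil bottle is knocked over (angle between oil_mid's own z axis and vertical above 0.7 rad).
It fails at once if the tin is knocked over (angle between tin_mid's own z axis and vertical above 0.7 rad).
Of g1, g2, g3, g4 only 3 to 4 are there at a start; the rules pass over those that are not, and their reading is None.
At some moment in a run one of g1, g2, g3, g4 may be knocked a few centimetres aside while the robot is not near it.
It also fails if it takes over 208 s, if anything falls off the work surface, if the arm or the gripper's body presses on something with over 40 N, if the wrist force passes 120 N, or if a joint passes its speed limit or range.

## Working session

There is one attempt and no reset: what is moved stays moved. The work goes in short steps, Python scripts to look and compute and a shell command to move; the robot and the scene stay as the last step left them, time stands still between calls to the robot, and variables do not carry over. Pictures are saved under pics/ and viewed, and the job is handed in when it is done.

```bash
mkdir -p pics; ls
cat > h.py <<'E'
import numpy as np, cv2, json
from workcell import bot, grab_frame
def snap(name, out):
    f=grab_frame(name); cv2.imwrite('pics/'+out+'.png', f['img'][:,:,::-1]); 
    np.savez('pics/'+out+'.npz', **{k:np.array(f[k]) for k in f}); return f
def load(out): 
    d=np.load('pics/'+out+'.npz'); return {k:d[k] for k in d}
def F(f): return f['img'].shape[0]/2/np.tan(np.radians(float(f['fovy']))/2)
def back(f,u,v,z):
    d=np.array([(u-f['cx'])/F(f),(v-f['cy'])/F(f),1.]); R=f['R'];c=-R.T@f['t'];d=R.T@d
    return c+d*(z-c[2])/d[2]
def proj(f,X):
    p=f['R']@np.array(X)+f['t']; return np.array([f['cx']+F(f)*p[0]/p[2], f['cy']+F(f)*p[1]/p[2]])
E
python3 - <<'E'
from h import *
for n in ['side','top','wrist']:
    f=snap(n,n+'0'); print(n,f['img'].shape,f['fovy'],f['cx'],f['cy'],-f['R'].T@f['t'], [k for k in f])
print(bot.observe())
E
```

```text
pics
side (420, 560, 3) 55.23445215362553 280.0094008520588 219.54943608439405 [0.36821999 0.779837   0.6125095 ] ['img', 'fovy', 'cx', 'cy', 'R', 't']
top (420, 560, 3) 57.21987191783865 280.0196081799952 211.85738524874174 [0.37732593 0.05992581 0.9164624 ] ['img', 'fovy', 'cx', 'cy', 'R', 't']
wrist (420, 560, 3) 62.21500824499238 278.26580450750134 204.02282780907893 [ 0.21751531 -0.59015919  0.37424415] ['img', 'fovy', 'cx', 'cy', 'R', 't']
{'clock': 0.15, 'qpos': array([ 1.25581852,  0.52191052, -0.0363552 ,  1.59987184,  0.02122908,
        1.02110015, -0.11280861]), 'qd': array([ 0.00127501, -0.00202804,  0.00045959, -0.00217221, -0.00022043,
        0.0005209 , -0.00182951]), 'joint_efforts': array([ 2.30208774e-03, -9.27389574e+01,  1.98051251e+00, -3.70056117e+01,
        1.79089105e-02,  6.50507063e-03,  7.33598449e-05]), 'position': array([ 0.15137951, -0.60612551,  0.23083868]), 'tool_rot': array([-1.49133938,  1.56989241,  1.89504934]), 'force': array([-0.15651798, -0.90961952,  0.37336582]), 'moment': array([-0.04567656,  0.02409652,  0.02275118]), 'grip_width': 0.08597072171374479}
```

View pics/top0.png

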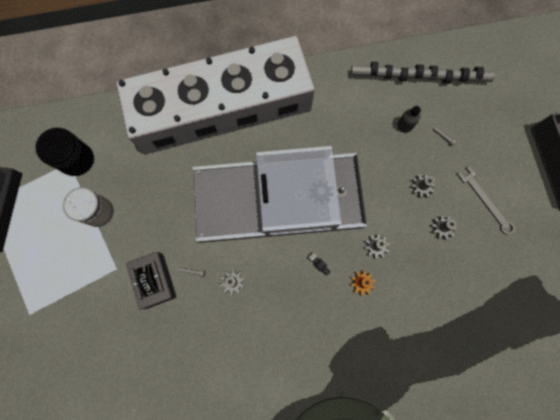

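View pics/side0.png

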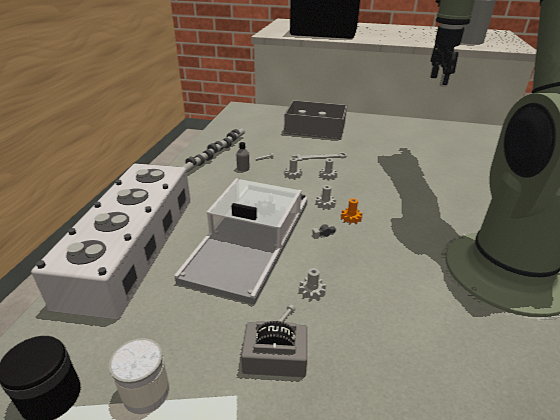

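View pics/wrist0.png

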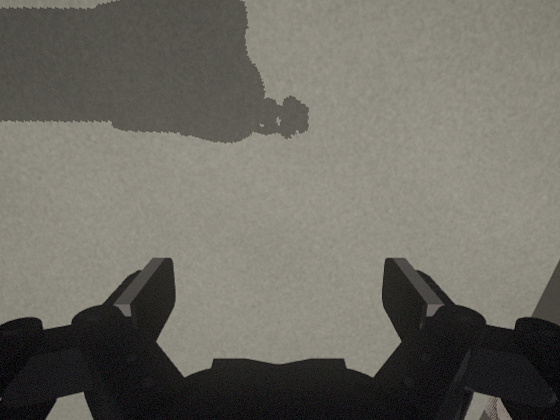

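Run:
```python
from h import *
f=load('top0')
im=f['img'][:,:,::-1]
cv2.imwrite('pics/z1.png',cv2.resize(im[140:260,180:380],None,fx=4,fy=4,interpolation=cv2.INTER_CUBIC))
cv2.imwrite('pics/z2.png',cv2.resize(im[160:310,340:480],None,fx=4,fy=4,interpolation=cv2.INTER_CUBIC))
cv2.imwrite('pics/z3.png',cv2.resize(im[230:320,110:260],None,fx=5,fy=5,interpolation=cv2.INTER_CUBIC))
for n,u,v in [('ga',232,283),('gb',376,246),('gc',444,228),('gd',423,185),('mid',320,191),('timer',148,280)]:
    print(n,back(f,u,v,.03).round(4))
s=load('side0')
for n,u,v in [('ga',313,287),('gb',326,200),('gc',328,171),('gd',293,170)]:
    print(n,back(s,u,v,.03).round(4))
```

```text
ga [0.4213 0.1655 0.03  ]
gb [ 0.4396 -0.1748  0.03  ]
gc [ 0.4497 -0.3403  0.03  ]
gd [ 0.5596 -0.3203  0.03  ]
mid [ 0.593  -0.0763  0.03  ]
timer [0.465  0.3517 0.03  ]
ga [0.4231 0.1829 0.03  ]
gb [ 0.4387 -0.1574  0.03  ]
gc [ 0.4536 -0.3263  0.03  ]
gd [ 0.5595 -0.3068  0.03  ]
```

View pics/z1.png

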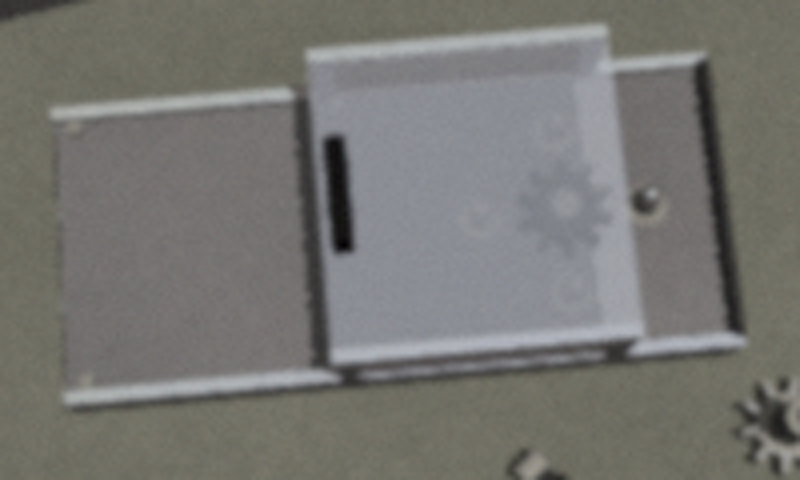

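View pics/z2.png

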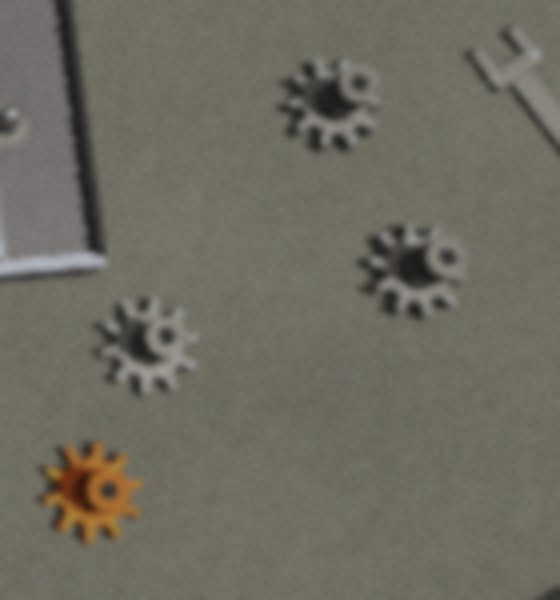

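View pics/z3.png

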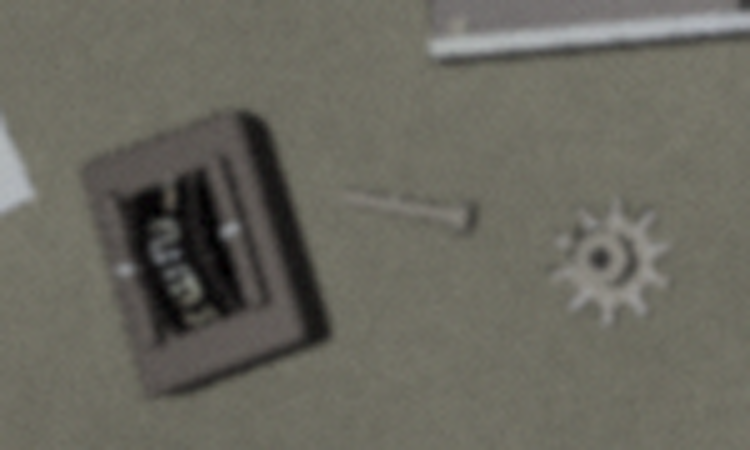

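```bash
cat >> h.py <<'E'
from scipy.spatial.transform import Rotation as Ro
from scipy.optimize import least_squares
def pose():
    o=bot.observe(); return o, np.array(o['position']), Ro.from_euler('xyz',o['tool_rot']).as_matrix()
def wrap(a,p): return (a+p/2)%p-p/2
def goto(xyz, jaw=None):
    """print shift in tool axes (after no turn) and turn about tool x to bring jaw axis to yaw (deg), mod 180"""
    o,p,R=pose(); d=R.T@(np.array(xyz)-p)*1000
    yj=np.degrees(np.arctan2(R[1,1],R[0,1]))
    s=f"tcp {p.round(4)} jaw {yj:.1f} toolx {R[:,0].round(3)} w {o['grip_width']:.4f} q7 {o['qpos'][6]:.2f} t {o['clock']:.2f} F {np.round(o['force'],1)}\n shift(before turn) {d.round(1)}"
    if jaw is not None:
        t=-wrap(jaw-yj,180); s+=f" turn {t:.1f} (or {t-180*np.sign(t):.1f})"
        Rt=R@Ro.from_euler('x',t,degrees=True).as_matrix()
        s+=f" shift after turn {(Rt.T@(np.array(xyz)-p)*1000).round(1)}"
    print(s)
def tri(pairs):
    A=[];b=[]
    for f,u,v in pairs:
        d=np.array([(u-f['cx'])/F(f),(v-f['cy'])/F(f),1.]);d=f['R'].T@d;d/=np.linalg.norm(d)
        c=-f['R'].T@f['t'];P=np.eye(3)-np.outer(d,d);A.append(P);b.append(P@c)
    X=np.linalg.lstsq(np.vstack(A),np.hstack(b),rcond=None)[0]
    return X,[np.round(proj(f,X)-[u,v],1) for f,u,v in pairs]
E
python3 - <<'E'
from h import *
f=load('top0')
Z=lambda x,y:(180+(x+.5)/4-.5,140+(y+.5)/4-.5)
for n,x,y,z in [('mid',565,205,.038),('st1',575,290,.02),('st4',553,130,.02),('st2',485,220,.02),('bar',340,193,.116),('st3top',650,193,.046),('rail L',65,400,.02),('railR',745,347,.02),('farL',52,110,.02),('farR',705,55,.02)]:
    print(n,back(f,*Z(x,y),z).round(4))
goto([.6,.05,.2])
s=load('side0'); cv2.imwrite('pics/s1.png',cv2.resize(s['img'][:,:,::-1][140:400,160:360],None,fx=3,fy=3,interpolation=cv2.INTER_CUBIC)[:600])
E
```

```text
mid [ 0.5909 -0.0772  0.038 ]
st1 [ 0.5431 -0.0745  0.02  ]
st4 [ 0.6428 -0.083   0.02  ]
st2 [ 0.5956 -0.0309  0.02  ]
bar [0.6021 0.0523 0.116 ]
st3top [ 0.5864 -0.1262  0.046 ]
rail L [0.537 0.233 0.02 ]
railR [ 0.4901 -0.1654  0.02  ]
farL [0.7149 0.2142 0.02  ]
farR [ 0.6716 -0.1848  0.02  ]
tcp [ 0.1514 -0.6061  0.2308] jaw -76.0 toolx [-0.     0.001 -1.   ] w 0.0860 q7 -0.11 t 0.15 F [-0.2 -0.9  0.4]
 shift(before turn) [  31.3 -527.8 -594.3]
```

View pics/s1.png

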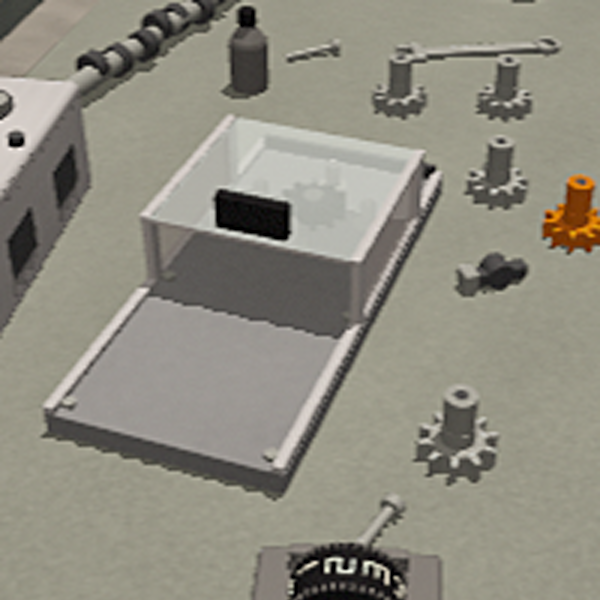

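Run:
```python
from h import *
goto([.597,.005,.17],83.7)
```

```text
tcp [ 0.1514 -0.6061  0.2308] jaw -76.0 toolx [-0.     0.001 -1.   ] w 0.0860 q7 -0.11 t 0.15 F [-0.2 -0.9  0.4]
 shift(before turn) [  61.2 -484.9 -580.5] turn 20.3 (or -159.7) shift after turn [  61.2 -656.3 -375.9]
```

```bash
python3 -m pendant '[[0,0,0,10.1],[0,0,0,10.2],[0,-50,-28,0],[0,-50,-28,0],[0,-50,-28,0],[0,-50,-28,0],[0,-50,-28,0],[0,-50,-28,0],[0,-50,-28,0],[0,-50,-28,0],[0,-50,-28,0],[0,-50,-28,0]]' -1 40
python3 - <<'E'
from h import *
goto([.597,.005,.17],83.7)
E
```

```text
clock: 1.65
position: [0.4853, -0.1384, 0.2314]
tool_rot: [2.634, 1.571, -0.618]
force: [0.4, -1.6, 0.6]
grip_width: 0.0
tcp [ 0.4853 -0.1384  0.2314] jaw -96.3 toolx [ 0. -0. -1.] w 0.0000 q7 -1.58 t 1.65 F [ 0.4 -1.6  0.6]
 shift(before turn) [  61.4 -154.7  -95.4] turn 0.0 (or -180.0) shift after turn [  61.4 -154.8  -95.3]
```

```bash
python3 -m pendant '[[15,-50,-30,0],[15,-50,-30,0],[15,-55,-35,0],[15,0,0,0],[0,0,0,0]]'
python3 - <<'E'
from h import *
goto([.597,.005,.17],83.7); snap('wrist','w1'); snap('top','t1')
E
```

```text
clock: 2.28
position: [0.5922, 0.0001, 0.171]
tool_rot: [0.291, 1.568, -2.96]
force: [-0.3, -0.5, 0.3]
grip_width: -0.0002
tcp [5.922e-01 1.000e-04 1.710e-01] jaw -96.3 toolx [-0.003 -0.001 -1.   ] w -0.0002 q7 -1.88 t 2.27 F [-0.3 -0.5  0.3]
 shift(before turn) [ 1.  -5.4 -4.3] turn 0.0 (or -180.0) shift after turn [ 1.  -5.4 -4.3]
```

View pics/w1.png

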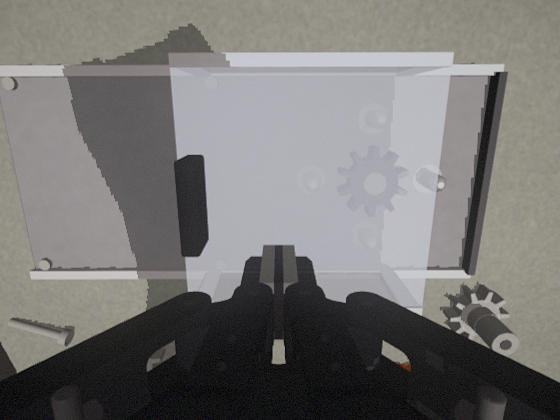

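View pics/t1.png

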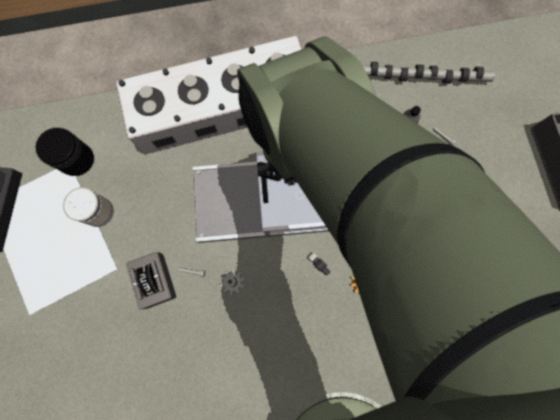

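Run:
```python
from h import *
f=load('w1')
print('cam',-f['R'].T@f['t'])
for n,u,v,z in [('bar',198,204,.116),('mid',374,183,.038),('st3top',440,183,.046),('st3foot',424,178,.02),('tip',279,250,.171),('st4top',381,119,.046),('st2top',318,182,.046),('st1top',374,240,.046)]: print(n,back(f,u,v,z).round(4))
o,p,R=pose(); print(proj(f,p))
```

```text
cam [ 0.66026843 -0.00738238  0.31429451]
bar [0.6106 0.0457 0.116 ]
mid [ 0.593  -0.0783  0.038 ]
st3top [ 0.5893 -0.1279  0.046 ]
st3foot [ 0.5883 -0.1258  0.02  ]
tip [ 0.5996 -0.0012  0.171 ]
st4top [ 0.6435 -0.0832  0.046 ]
st2top [ 0.6006 -0.0325  0.046 ]
st1top [ 0.5469 -0.0745  0.046 ]
[279.89369139 265.59047596]
```

```bash
python3 -m pendant '[[40,0,-4,0],[34,0,-4,0],[0,-20,0,0],[0,-20,0,0],[0,-20,0,0],[0,-20,0,0],[0,-20,0,0],[0,-20,0,0],[0,0,0,0]]'
python3 - <<'E'
from h import *
goto([.597,.005,.17],83.7); snap('wrist','w2')
E
```

```text
clock: 3.5
position: [0.614, 0.1214, 0.0981]
tool_rot: [-1.345, 1.57, 1.69]
force: [0.3, 0.2, -0.2]
grip_width: -0.0002
tcp [0.614  0.1214 0.0981] jaw -96.1 toolx [-0.     0.001 -1.   ] w -0.0002 q7 -2.08 t 3.50 F [ 0.3  0.2 -0.2]
 shift(before turn) [-72.  117.4   4.5] turn 0.2 (or -179.8) shift after turn [-72.  117.5   4.2]
```

View pics/w2.png

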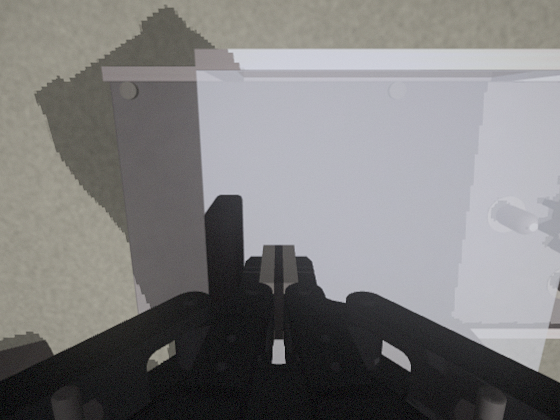

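```bash
python3 -m pendant '[[0,-12,0,0],[0,-12,0,0],[0,-10,0,0],[0,-8,0,0],[0,0,0,0]]'
python3 - <<'E'
from h import *
goto([.597,.005,.17],83.7); snap('wrist','w3')
E
```

```text
clock: 4.18
position: [0.6187, 0.1617, 0.0983]
tool_rot: [-1.512, 1.57, 1.521]
force: [-0.5, 0.3, -0.1]
grip_width: -0.0002
tcp [0.6187 0.1617 0.0983] jaw -96.2 toolx [ 0.     0.001 -1.   ] w -0.0002 q7 -2.14 t 4.17 F [-0.5  0.3 -0.1]
 shift(before turn) [-71.8 158.1   4.6] turn 0.1 (or -179.9) shift after turn [-71.8 158.1   4.4]
```

View pics/w3.png

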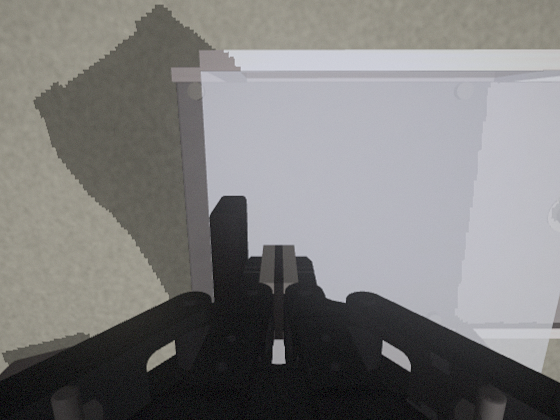

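```bash
python3 -m pendant '[[0,-5,0,0],[0,-5,0,0],[0,0,0,0]]'; python3 -m pendant '[[0,-4,0,0],[0,0,0,0]]'
python3 - <<'E'
from h import *
snap('wrist','w4')
E
python3 -m pendant '[[0,30,0,0],[-50,0,0,0],[-50,0,0,0],[0,50,0,0],[0,60,0,0]]'
python3 - <<'E'
from h import *
goto([.597,.005,.17],83.7); snap('wrist','w5')
E
```

```text
clock: 4.6
position: [0.6199, 0.1711, 0.0983]
tool_rot: [-1.843, 1.57, 1.189]
force: [-0.3, 0.0, 0.6]
grip_width: 0.0003
clock: 4.85
position: [0.6204, 0.1749, 0.0983]
tool_rot: [-1.835, 1.57, 1.198]
force: [0.6, -0.3, -0.3]
grip_width: -0.0
clock: 5.52
position: [0.605, 0.0351, 0.1989]
tool_rot: [-2.589, 1.569, 0.445]
force: [1.3, 0.0, -0.5]
grip_width: -0.0004
tcp [0.605  0.0351 0.1989] jaw -96.1 toolx [ 0.001  0.001 -1.   ] w -0.0004 q7 -1.92 t 5.53 F [ 1.3  0.  -0.5]
 shift(before turn) [28.9 30.8  4.8] turn 0.2 (or -179.8) shift after turn [28.9 30.8  4.7]
```

View pics/w5.png

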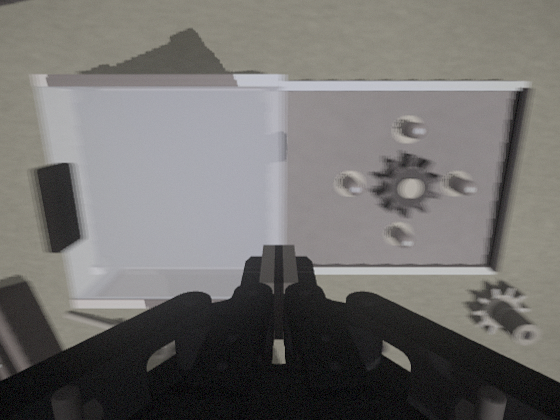

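```bash
python3 -m pendant '[[0,50,0,0],[0,30,0,0],[0,0,0,0],[0,0,0,0]]'
python3 - <<'E'
from h import *
goto([.597,.005,.17],83.7); f=snap('wrist','w6')
cv2.imwrite('pics/w6z.png',cv2.resize(f['img'][60:320,:,::-1],(800,372),interpolation=cv2.INTER_CUBIC))
E
```

```text
clock: 6.08
position: [0.5964, -0.0434, 0.1983]
tool_rot: [-1.67, 1.57, 1.363]
force: [0.1, 0.9, 0.6]
grip_width: 0.0001
tcp [ 0.5964 -0.0434  0.1983] jaw -96.2 toolx [ 0.     0.001 -1.   ] w 0.0001 q7 -1.79 t 6.08 F [0.1 0.9 0.6]
 shift(before turn) [ 28.3 -48.1   4.7] turn 0.1 (or -179.9) shift after turn [ 28.3 -48.1   4.7]
```

View pics/w6.png

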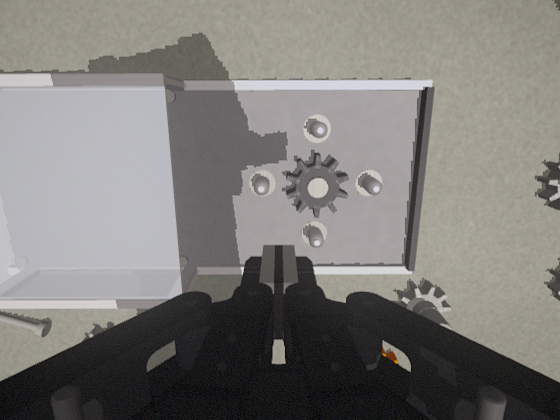

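Run:
```python
from h import *
f=load('w6')
cv2.imwrite('pics/w6z.png',cv2.resize(f['img'][105:255,225:425,::-1],(800,600),interpolation=cv2.INTER_CUBIC))
```

```text
(no output)
```

View pics/w6z.png

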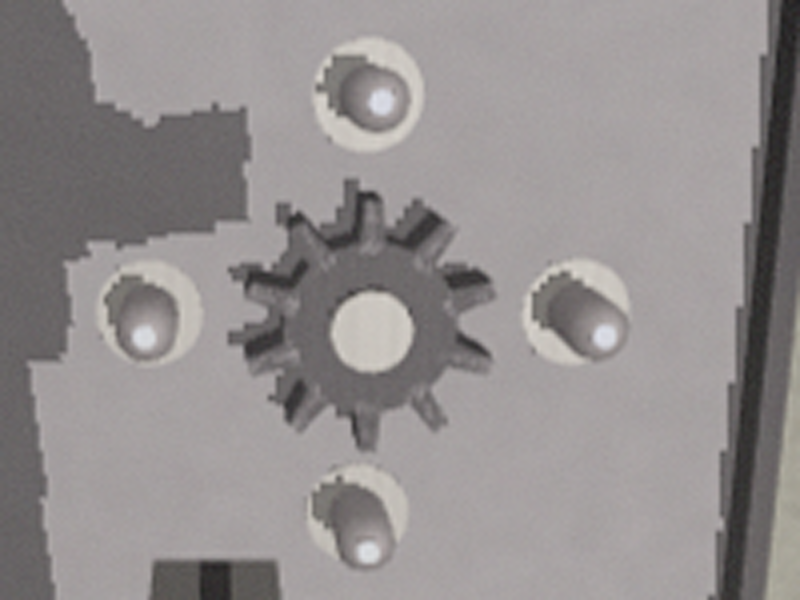

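```bash
cat > fit.py <<'E'
from h import *
def rigfit(name,obs,verbose=True):
    f=load(name)
    loc={'st1':(-.05,0),'st2':(0,.05),'st3':(0,-.05),'st4':(.05,0),'mid':(0,0)}
    def res(p):
        c,s=np.cos(p[2]),np.sin(p[2]); r=[]
        for k,z,u,v in obs:
            x,y=loc[k]; r+=list(proj(f,[p[0]+c*x-s*y,p[1]+s*x+c*y,z])-[u,v])
        return r
    q=least_squares(res,[.592,-.078,-.11])
    if verbose: print('rig',q.x[:2].round(4),np.degrees(q.x[2]).round(2)); print(np.round(q.fun.reshape(-1,2),1).tolist())
    return q.x
E
python3 - <<'E'
from fit import *
Z=lambda x,y:(225+(x+.5)/4-.5,105+(y+.5)/4-.5)
o=[('st4',.02,370,95),('st2',.02,149,313),('st3',.02,577,311),('st1',.02,358,512),('st4',.046,382,100),('st2',.046,145,337),('st3',.046,604,335),('st1',.046,368,551),('mid',.038,372,331)]
rigfit('w6',[(k,z,*Z(x,y)) for k,z,x,y in o])
rigfit('w6',[(k,z,*Z(x,y)) for k,z,x,y in o if z<.03])
rigfit('w6',[(k,z,*Z(x,y)) for k,z,x,y in o if z>.03])
E
```

```text
rig [ 0.5932 -0.0782] -6.1
[[-0.3, 0.0], [0.5, -0.2], [-0.5, 0.1], [-0.1, -0.1], [-0.0, 0.5], [0.1, -0.0], [0.2, 0.2], [0.2, 0.0], [-0.2, -0.7]]
rig [ 0.5931 -0.0783] -6.09
[[-0.2, 0.0], [0.6, -0.1], [-0.4, 0.1], [0.0, -0.0]]
rig [ 0.5932 -0.0781] -6.1
[[-0.1, 0.5], [0.1, -0.1], [0.2, 0.2], [0.2, 0.0], [-0.3, -0.7]]
```

Run:
```python
from h import *
a=np.radians(-6.1);R2=np.array([[np.cos(a),-np.sin(a)],[np.sin(a),np.cos(a)]])
for n,u,v,z in [('w6',165,75,.086),('w6',200,300,.086),('w1',453,54,.086),('w1',425,275,.086)]:
    X=back(load(n),u,v,z); print(n,X.round(4),(R2.T@(X[:2]-[.5932,-.0782])).round(4))
# gears from top camera
f=load('top0'); Z=lambda x,y:(340+(x+.5)/4-.5,160+(y+.5)/4-.5); Z3=lambda x,y:(110+(x+.5)/5-.5,230+(y+.5)/5-.5)
for n,p,z in [('gb hub',Z(166,336),.056),('gb disc',Z(148,345),.016),('gc hub',Z(449,258),.056),('gc disc',Z(413,270),.016),('gd hub',Z(359,83),.056),('gd disc',Z(330,104),.016),('ga hub',Z3(600,258),.056),('ga disc',Z3(610,263),.016)]:
    print(n,back(f,*p,z).round(4))
```

```text
w6 [0.6947 0.0247 0.086 ] [0.09   0.1131]
w6 [0.5195 0.03   0.086 ] [-0.0847  0.0997]
w1 [ 0.6797 -0.1166  0.086 ] [ 0.0901 -0.029 ]
w1 [ 0.5327 -0.1002  0.086 ] [-0.0578 -0.0283]
gb hub [ 0.4407 -0.1805  0.056 ]
gb disc [ 0.4406 -0.18    0.016 ]
gc hub [ 0.4527 -0.3485  0.056 ]
gc disc [ 0.4534 -0.3446  0.016 ]
gd hub [ 0.5621 -0.3267  0.056 ]
gd disc [ 0.5614 -0.3238  0.016 ]
ga hub [0.4249 0.167  0.056 ]
ga disc [0.424  0.1678 0.016 ]
```

Run:
```python
from h import *
f=load('w6')
for z in [.05,.02,.0]: print(proj(f,[.5964,-.0434,z]).round())
print(f['R'].round(3))
goto([.4407,-.1805,.2],83.7)
```

```text
[278. 190.]
[278. 183.]
[278. 179.]
[[-0.109 -0.994 -0.001]
 [-0.959  0.105  0.265]
 [-0.264  0.029 -0.964]]
tcp [ 0.5964 -0.043   0.1983] jaw -96.2 toolx [ 0.     0.001 -1.   ] w 0.0003 q7 -1.79 t 6.12 F [-0.3  0.8  0.2]
 shift(before turn) [ -1.8 153.5 139.9] turn 0.1 (or -179.9) shift after turn [ -1.8 153.8 139.7]
```

```bash
python3 -m pendant '[[0,40,37,0],[0,40,37,0],[0,40,37,0],[0,34,29,0],[0,0,0,0],[0,0,0,0]]' 0.1 40
python3 - <<'E'
from h import *
goto([.4407,-.1805,.2],83.7); f=snap('wrist','w7')
cv2.imwrite('pics/w7z.png',cv2.resize(f['img'][105:255,180:380,::-1],(800,600),interpolation=cv2.INTER_CUBIC))
E
```

```text
clock: 6.88
position: [0.4411, -0.1811, 0.1985]
tool_rot: [-2.647, 1.57, 0.386]
force: [-0.0, -0.2, -0.2]
grip_width: 0.0469
tcp [ 0.4411 -0.1811  0.1985] jaw -96.2 toolx [ 0.001  0.    -1.   ] w 0.0469 q7 -1.48 t 6.88 F [-0.  -0.2 -0.2]
 shift(before turn) [-1.6 -0.5  0.4] turn 0.1 (or -179.9) shift after turn [-1.6 -0.5  0.4]
```

View pics/w7.png

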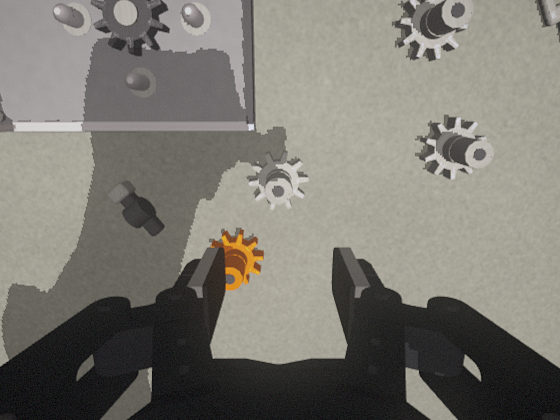

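View pics/w7z.png

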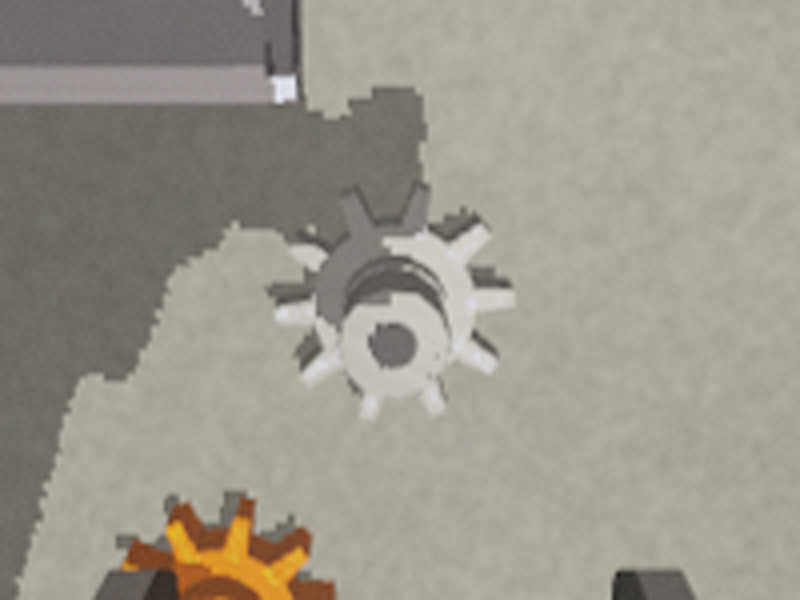

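```bash
cat >> fit.py <<'E'
def gearfit(name,hub,tips,Z,zoff=0.,rig=-6.1):
    f=load(name); hub=Z(*hub); P=[back(f,*Z(*t),.016+zoff)[:2] for t in tips]
    P=np.array(P); H=back(f,*hub,.056+zoff)[:2]
    x0=P.mean(0) if len(P)>6 else H
    th0=np.angle(np.mean(np.exp(10j*np.arctan2(*(P-H).T[::-1]))))/10
    def res(q):
        r=[]
        for p in P:
            a=np.arctan2(p[1]-q[1],p[0]-q[0]); k=np.round((a-q[2])/np.radians(36)); b=q[2]+k*np.radians(36)
            r+=[p[0]-q[0]-.0285*np.cos(b),p[1]-q[1]-.0285*np.sin(b)]
        return np.array(r+list(3*(H-q[:2])))*1000
    s=least_squares(res,[H[0],H[1],th0]); th=np.degrees(s.x[2])%36
    print('gear',s.x[:2].round(4),'tooth %.1f'%th,'rms mm',np.sqrt(np.mean(s.fun**2)).round(2),'hub',H.round(4),'tips mean',P.mean(0).round(4))
    def opts(b): return [round(float(x),1) for x in sorted([wrap(b+36*k,180) for k in range(5)])]
    print(' jaw for st1/st4 (place jaw %.1f):'%(rig+90),opts(th),' for st2/st3 (place jaw %.1f):'%rig,opts(th-18))
    return s.x
E
python3 - <<'E'
from fit import *
Z=lambda x,y:(180+(x+.5)/4-.5,105+(y+.5)/4-.5)
gearfit('w7',(394,345),[(515,298),(488,228),(425,185),(350,190),(277,313),(305,380),(368,415),(437,410),(492,370)],Z)
E
```

```text
gear [ 0.4424 -0.1813] tooth 15.5 rms mm 0.49 hub [ 0.4421 -0.1811] tips mean [ 0.4407 -0.1839]
 jaw for st1/st4 (place jaw 83.9): [-56.5, -20.5, 15.5, 51.5, 87.5]  for st2/st3 (place jaw -6.1): [-74.5, -38.5, -2.5, 33.5, 69.5]
```

Run:
```python
from h import *
goto([.4424,-.1813,.027],87.5)
```

```text
tcp [ 0.4412 -0.1809  0.1984] jaw -96.2 toolx [ 0.001  0.    -1.   ] w 0.0471 q7 -1.48 t 6.92 F [-0.1  0.8  0. ]
 shift(before turn) [171.4   0.3  -1.1] turn -3.7 (or 176.3) shift after turn [171.4   0.4  -1.1]
```

```bash
python3 -m pendant '[[45,0,-1,-3.7],[45,0,0,0],[45,0,0,0],[25,0,0,0],[11,0,0,0],[0,0,0,0]]'
python3 - <<'E'
from h import *
goto([.4424,-.1813,.027],87.5)
E
python3 -m pendant '[[0,0,0,0],[0,0,0,0],[0,0,0,0],[0,0,0,0]]' -1 50
python3 - <<'E'
from h import *
goto([.4424,-.1813,.18],87.5); snap('wrist','w8')
E
```

```text
clock: 7.68
position: [0.4416, -0.1815, 0.0271]
tool_rot: [-0.575, 1.57, 2.522]
force: [0.3, 0.1, 0.9]
grip_width: 0.047
tcp [ 0.4416 -0.1815  0.0271] jaw -92.5 toolx [-0.001  0.    -1.   ] w 0.0470 q7 -1.49 t 7.67 F [0.3 0.1 0.9]
 shift(before turn) [ 0.1 -0.2 -0.8] turn -0.0 (or 180.0) shift after turn [ 0.1 -0.2 -0.8]
clock: 8.18
position: [0.442, -0.1822, 0.0283]
tool_rot: [2.961, 1.569, -0.225]
force: [0.0, 2.3, 7.3]
grip_width: 0.0223
tcp [ 0.442  -0.1822  0.0283] jaw -92.6 toolx [ 0.002 -0.    -1.   ] w 0.0223 q7 -1.49 t 8.18 F [0.  2.3 7.3]
 shift(before turn) [-151.7   -0.9   -0.7] turn -0.1 (or 179.9) shift after turn [-151.7   -0.9   -0.7]
```

View pics/w8.png

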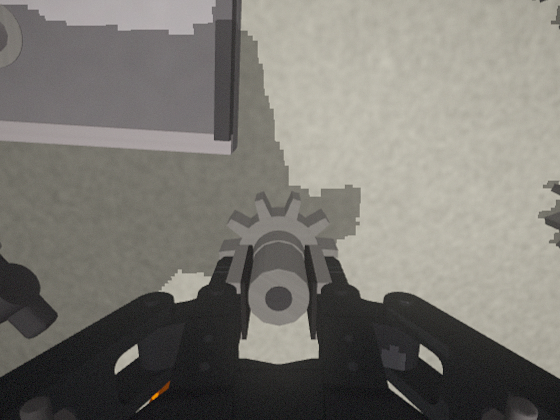

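```bash
python3 -m pendant '[[-10,0,0,0],[-40,0,0,0],[-50,0,0,0],[-50,0,0,0],[0,0,0,0],[0,0,0,0]]'
python3 - <<'E'
from h import *
goto([.5932+.05*np.cos(np.radians(6.1)),-.0782-.05*np.sin(np.radians(6.1)),.18],83.9); f=snap('wrist','w9')
cv2.imwrite('pics/w9z.png',cv2.resize(f['img'][150:330,180:380,::-1],(800,720),interpolation=cv2.INTER_CUBIC)[:600])
E
```

```text
clock: 8.98
position: [0.4409, -0.1821, 0.1773]
tool_rot: [1.942, 1.571, -1.245]
force: [-0.4, -0.1, -3.2]
grip_width: 0.0228
tcp [ 0.4409 -0.1821  0.1773] jaw -92.6 toolx [ 0. -0. -1.] w 0.0228 q7 -1.43 t 8.97 F [-0.4 -0.1 -3.2]
 shift(before turn) [  -2.7 -107.6 -197.4] turn 3.5 (or -176.5) shift after turn [  -2.7 -119.5 -190.4]
```

View pics/w9z.png

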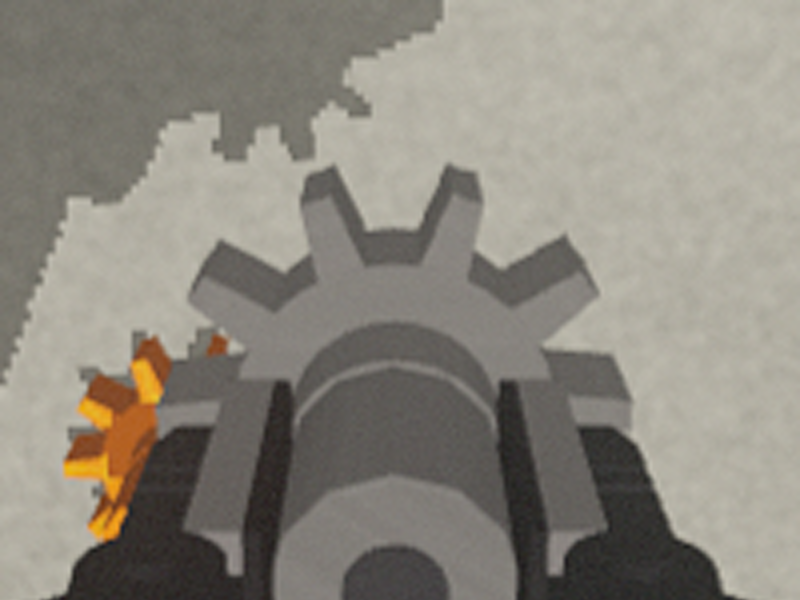

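```bash
python3 -m pendant '[[0,0,0,3.5],[0,-40,-63,0],[0,-40,-62,0],[0,-30,-45,0],[0,-10,-20,0],[0,0,0,0],[0,0,0,0]]'
python3 - <<'E'
from h import *
goto([.5932+.05*np.cos(np.radians(6.1)),-.0782-.05*np.sin(np.radians(6.1)),.095],83.9); f=snap('wrist','w10')
E
```

```text
tcp [ 0.4406 -0.182   0.1767] jaw -92.6 toolx [-0.001  0.    -1.   ] w 0.0224 q7 -1.43 t 9.03 F [-0.2  0.1 -3.7]
 shift(before turn) [  81.5 -107.5 -197.8] turn 3.5 (or -176.5) shift after turn [  81.5 -119.4 -190.8]refused, shift out of range in row 2
```

```bash
python3 -m pendant '[[0,0,0,3.5],[0,-30,-48,0],[0,-30,-48,0],[0,-30,-48,0],[0,-29,-46,0],[0,0,0,0],[0,0,0,0]]'
python3 - <<'E'
from h import *
goto([.5932+.05*np.cos(np.radians(6.1)),-.0782-.05*np.sin(np.radians(6.1)),.095],83.9); f=snap('wrist','w10')
E
```

```text
clock: 9.95
position: [0.6419, -0.084, 0.1756]
tool_rot: [0.134, 1.568, -3.113]
force: [-0.6, 0.6, -3.1]
grip_width: 0.0225
tcp [ 0.6419 -0.084   0.1756] jaw -96.1 toolx [-0.003 -0.    -1.   ] w 0.0225 q7 -1.72 t 9.95 F [-0.6  0.6 -3.1]
 shift(before turn) [80.6 -0.6 -1.2] turn 0.0 (or -180.0) shift after turn [80.6 -0.6 -1.2]
```

View pics/w10.png

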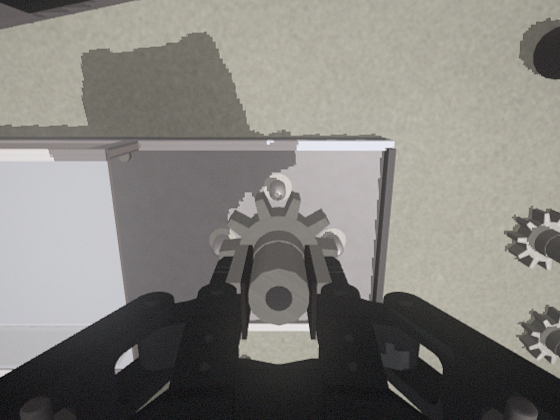

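```bash
python3 -m pendant '[[40,-0.5,-1,0],[40,0,0,0],[15,0,0,0],[0,0,0,0]]'
python3 - <<'E'
from h import *
goto([.6429,-.0835,.066],83.9)
E
python3 -m pendant '[[6,0,0,0],[6,0,0,0],[0,0,0,0]]'
python3 - <<'E'
from h import *
goto([.6429,-.0835,.048],83.9)
E
```

```text
clock: 10.5
position: [0.6434, -0.0839, 0.0821]
tool_rot: [0.129, 1.57, -3.12]
force: [0.5, -0.3, -1.9]
grip_width: 0.0225
tcp [ 0.6434 -0.0839  0.0821] jaw -96.1 toolx [-0.001 -0.    -1.   ] w 0.0225 q7 -1.74 t 10.50 F [ 0.5 -0.3 -1.9]
 shift(before turn) [16.1 -0.4  0.5] turn -0.0 (or 180.0) shift after turn [16.1 -0.4  0.5]
clock: 10.88
position: [0.6438, -0.0835, 0.0703]
tool_rot: [0.137, 1.571, -3.11]
force: [0.4, 0.9, -3.4]
grip_width: 0.0222
tcp [ 0.6438 -0.0835  0.0703] jaw -96.1 toolx [-0. -0. -1.] w 0.0222 q7 -1.74 t 10.88 F [ 0.4  0.9 -3.4]
 shift(before turn) [22.3  0.1  0.9] turn 0.0 (or -180.0) shift after turn [22.3  0.1  0.9]
```

```bash
python3 -m pendant '[[5,0,0.5,0],[5,0,0.4,0],[0,0,0,0]]'
python3 -m pendant '[[5,0,0,0],[5,0,0,0],[2,0,0,0],[0,0,0,0]]'
python3 - <<'E'
from h import *
goto([.6429,-.0835,.048],83.9)
E
```

```text
clock: 11.25
position: [0.6426, -0.0834, 0.0598]
tool_rot: [0.013, 1.57, 3.049]
force: [0.3, 0.4, -3.8]
grip_width: 0.0222
clock: 11.75
position: [0.6428, -0.0834, 0.0485]
tool_rot: [0.018, 1.57, 3.054]
force: [-2.7, 0.9, 4.1]
grip_width: 0.0218
tcp [ 0.6428 -0.0834  0.0485] jaw -96.1 toolx [-0.  0. -1.] w 0.0218 q7 -1.75 t 11.75 F [-2.7  0.9  4.1]
 shift(before turn) [ 0.5  0.1 -0.1] turn 0.0 (or -180.0) shift after turn [ 0.5  0.1 -0.1]
```

```bash
python3 -m pendant '[[0,0,0,0],[0,0,0,0],[0,0,0,0]]' 0.0
python3 -m pendant '[[-30,0,0,0],[-50,0,0,0],[-50,0,0,0],[0,0,0,0],[0,0,0,0]]'
python3 - <<'E'
from h import *
goto([.5615,-.325,.2],83.9);snap('wrist','w11')
E
```

```text
clock: 12.12
position: [0.6431, -0.0835, 0.0483]
tool_rot: [-3.065, 1.571, -0.03]
force: [-0.3, -0.5, 0.1]
grip_width: 0.0424
clock: 12.75
position: [0.6427, -0.0834, 0.1779]
tool_rot: [0.067, 1.57, 3.103]
force: [-1.3, 0.4, -0.2]
grip_width: 0.0427
tcp [ 0.6427 -0.0834  0.1779] jaw -96.1 toolx [-0.  0. -1.] w 0.0427 q7 -1.72 t 12.75 F [-1.3  0.4 -0.2]
 shift(before turn) [-22.1 248.8  55.2] turn 0.0 (or -180.0) shift after turn [-22.1 248.8  55.1]
```

View pics/w11.png

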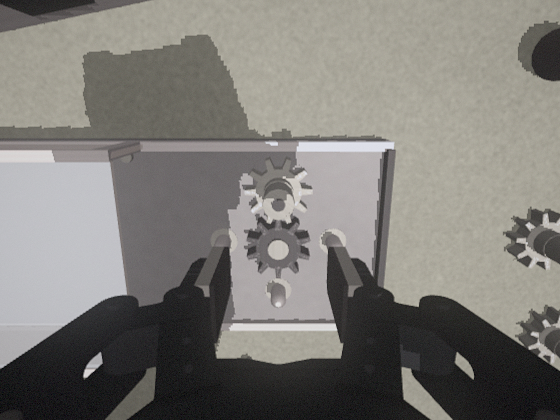

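```bash
python3 -m pendant '[[-10,50,11,0],[-10,50,11,0],[0,50,11,0],[0,50,11,0],[0,48,11,0],[0,0,0,0],[0,0,0,0]]' 0.1
python3 - <<'E'
from h import *
goto([.5615,-.325,.2],83.9);f=snap('wrist','w12')
cv2.imwrite('pics/w12z.png',cv2.resize(f['img'][105:255,180:380,::-1],(800,600),interpolation=cv2.INTER_CUBIC))
print(back(load('top0'),413,110,.09),back(load('top0'),408,124,.02))
E
```

```text
clock: 13.68
position: [0.5619, -0.3234, 0.1972]
tool_rot: [-0.69, 1.569, 2.346]
force: [0.5, 1.0, -0.8]
grip_width: 0.0467
tcp [ 0.5619 -0.3234  0.1972] jaw -96.1 toolx [-0.001  0.001 -1.   ] w 0.0467 q7 -1.31 t 13.68 F [ 0.5  1.  -0.8]
 shift(before turn) [-2.8  1.6  0.3] turn 0.0 (or -180.0) shift after turn [-2.8  1.6  0.3]
[ 0.7261914  -0.32046432  0.09      ] [ 0.72158068 -0.33046837  0.02      ]
```

View pics/w12z.png

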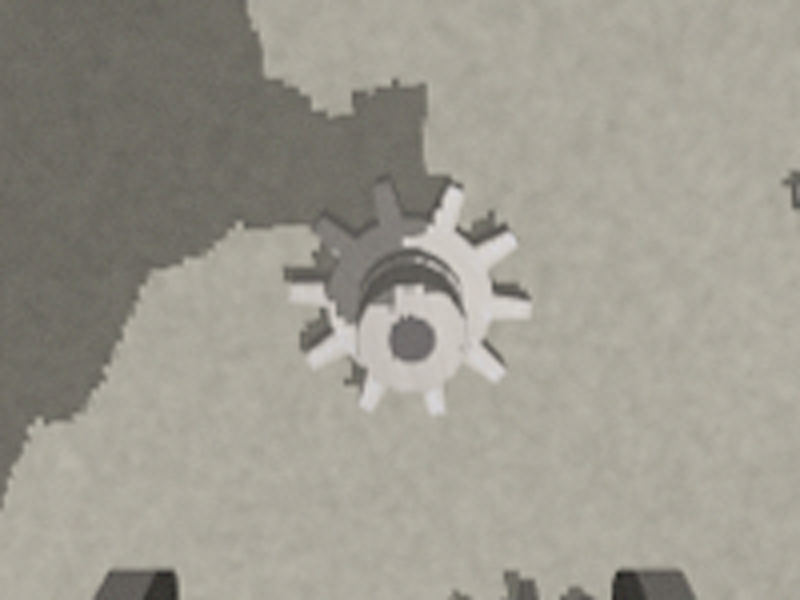

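View pics/w12.png

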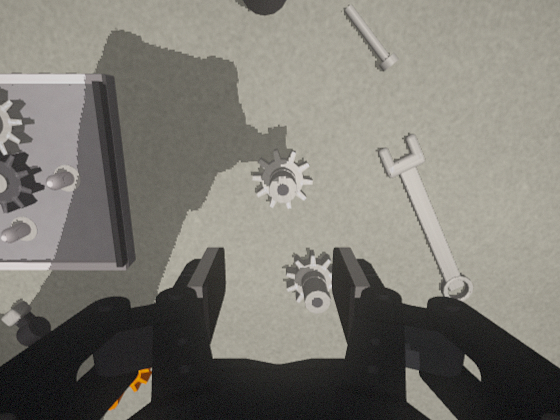

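Run:
```python
from fit import *
Z=lambda x,y:(180+(x+.5)/4-.5,105+(y+.5)/4-.5)
g=gearfit('w12',(412,340),[(530,308),(514,240),(455,188),(384,180),(318,220),(290,293),(309,360),(367,407),(437,408),(499,375)],Z)
for j in (80,): goto([g[0],g[1],.027],j)
```

```text
gear [ 0.564  -0.3272] tooth 7.5 rms mm 0.47 hub [ 0.5637 -0.3272] tips mean [ 0.5643 -0.3273]
 jaw for st1/st4 (place jaw 83.9): [-64.5, -28.5, 7.5, 43.5, 79.5]  for st2/st3 (place jaw -6.1): [-82.5, -46.5, -10.5, 25.5, 61.5]
tcp [ 0.5623 -0.3229  0.1975] jaw -96.0 toolx [-0.001  0.001 -1.   ] w 0.0468 q7 -1.31 t 13.72 F [-0.1  0.4  0. ]
 shift(before turn) [170.4   4.4  -2.3] turn 4.0 (or -176.0) shift after turn [170.4   4.2  -2.6]
```

```bash
python3 -m pendant '[[45,4,-2.5,4.5],[45,0,0,0],[45,0,0,0],[24,0,0,0],[10,0,0,0],[0,0,0,0]]'
python3 - <<'E'
from h import *
goto([.564,-.3272,.028],79.5)
E
```

```text
clock: 14.48
position: [0.5644, -0.3276, 0.0292]
tool_rot: [-0.857, 1.57, 2.101]
force: [0.3, 0.4, 0.0]
grip_width: 0.047
tcp [ 0.5644 -0.3276  0.0292] jaw -100.5 toolx [-0.  0. -1.] w 0.0470 q7 -1.40 t 14.47 F [0.3 0.4 0. ]
 shift(before turn) [ 1.2 -0.4  0.5] turn -0.0 (or 180.0) shift after turn [ 1.2 -0.4  0.5]
```

```bash
python3 -m pendant '[[0,0,0,0],[0,0,0,0],[0,0,0,0],[0,0,0,0]]' -1 50
python3 - <<'E'
from h import *
goto([.564,-.3272,.028],79.5)
E
python3 -m pendant '[[-10,0,0,0],[-45,0,0,0],[-50,0,0,0],[-45,0,0,-4.4],[0,0,0,0],[0,0,0,0]]'
python3 - <<'E'
from h import *
c,s=np.cos(np.radians(6.1)),np.sin(np.radians(6.1))
print(.5932-.05*c,-.0782+.05*s)
goto([.5932-.05*c,-.0782+.05*s,.177],83.9); f=snap('wrist','w13')
cv2.imwrite('pics/w13z.png',cv2.resize(f['img'][150:330,180:380,::-1],(800,720),interpolation=cv2.INTER_CUBIC)[:600])
E
```

```text
clock: 14.98
position: [0.5648, -0.3285, 0.0306]
tool_rot: [3.005, 1.569, -0.321]
force: [-0.5, 1.5, 8.3]
grip_width: 0.0225
tcp [ 0.5648 -0.3285  0.0306] jaw -100.6 toolx [ 0.002 -0.001 -1.   ] w 0.0225 q7 -1.40 t 14.97 F [-0.5  1.5  8.3]
 shift(before turn) [ 2.6 -1.2  1.1] turn -0.1 (or 179.9) shift after turn [ 2.6 -1.2  1.1]
clock: 15.72
position: [0.5636, -0.3284, 0.179]
tool_rot: [-0.268, 1.57, 2.765]
force: [-1.5, 0.8, -3.0]
grip_width: 0.0223
0.5434831027933397 -0.07288679643318835
tcp [ 0.5636 -0.3284  0.179 ] jaw -96.2 toolx [-0.001  0.    -1.   ] w 0.0223 q7 -1.31 t 15.72 F [-1.5  0.8 -3. ]
 shift(before turn) [   2.1 -251.8   47.7] turn -0.1 (or 179.9) shift after turn [   2.1 -251.9   47.1]
```

View pics/w13z.png

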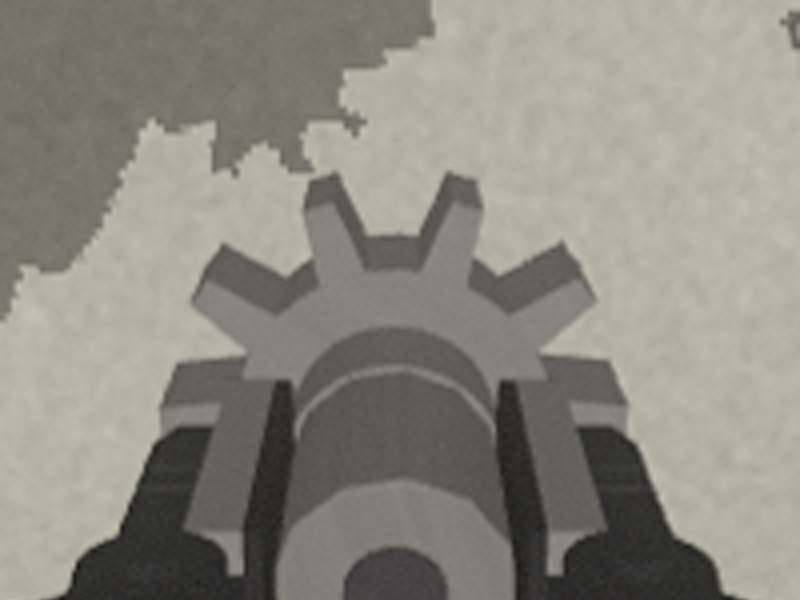

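```bash
python3 -m pendant '[[0,-50,9,0],[0,-50,10,0],[0,-50,9,0],[0,-50,10,0],[0,-51,9,0],[30,0,0,0],[40,0,0,0],[20,0,0,0],[0,0,0,0]]'
python3 - <<'E'
from h import *
goto([.5435,-.0729,.068],83.9)
E
```

```text
clock: 16.9
position: [0.5428, -0.0736, 0.0873]
tool_rot: [0.025, 1.566, 3.059]
force: [-0.6, -0.6, -3.6]
grip_width: 0.0222
tcp [ 0.5428 -0.0736  0.0873] jaw -96.2 toolx [-0.004  0.    -1.   ] w 0.0222 q7 -1.77 t 16.90 F [-0.6 -0.6 -3.6]
 shift(before turn) [19.3 -0.8 -0.7] turn -0.1 (or 179.9) shift after turn [19.3 -0.8 -0.7]
```

```bash
python3 -m pendant '[[6,-0.7,-0.7,0],[6,0,0,0],[6,0,0,0],[0,0,0,0]]'
python3 - <<'E'
from h import *
goto([.5435,-.0729,.0505],83.9)
E
python3 -m pendant '[[5,0,0,0],[5,0,0,0],[5,0,0,0],[3,0,0,0],[0,0,0,0]]'
python3 - <<'E'
from h import *
goto([.5435,-.0729,.0505],83.9)
E
```

```text
clock: 17.4
position: [0.545, -0.0732, 0.071]
tool_rot: [0.022, 1.57, 3.056]
force: [0.6, 0.7, -2.8]
grip_width: 0.0222
tcp [ 0.545  -0.0732  0.071 ] jaw -96.2 toolx [-0.  0. -1.] w 0.0222 q7 -1.78 t 17.40 F [ 0.6  0.7 -2.8]
 shift(before turn) [20.5 -0.2  1.5] turn -0.1 (or 179.9) shift after turn [20.5 -0.2  1.5]
clock: 18.02
position: [0.545, -0.0732, 0.053]
tool_rot: [-0.068, 1.57, 2.966]
force: [-0.3, -0.5, -3.7]
grip_width: 0.0224
tcp [ 0.545  -0.0732  0.053 ] jaw -96.2 toolx [-0.  0. -1.] w 0.0224 q7 -1.79 t 18.02 F [-0.3 -0.5 -3.7]
 shift(before turn) [ 2.5 -0.1  1.5] turn -0.1 (or 179.9) shift after turn [ 2.5 -0.1  1.5]
```

```bash
python3 -m pendant '[[2,0,0.8,0],[2,0,0,0],[0,0,0,0]]'
python3 -m pendant '[[0,0,0,0],[0,0,0,0],[0,0,0,0]]' 0.0
python3 -m pendant '[[-30,0,0,0],[-50,0,0,0],[-50,0,0,0],[0,0,0,0],[0,0,0,0]]'
python3 - <<'E'
from h import *
goto([.453,-.346,.2],83.9);snap('wrist','w14')
E
```

```text
clock: 18.4
position: [0.5444, -0.073, 0.0504]
tool_rot: [3.079, 1.57, -0.17]
force: [-7.8, 1.9, 24.5]
grip_width: 0.0226
clock: 18.77
position: [0.5444, -0.0731, 0.0492]
tool_rot: [-2.593, 1.571, 0.441]
force: [0.6, 0.3, 1.0]
grip_width: 0.0425
clock: 19.4
position: [0.5441, -0.0732, 0.179]
tool_rot: [0.345, 1.571, -2.904]
force: [0.6, 0.9, -0.2]
grip_width: 0.0427
tcp [ 0.5441 -0.0732  0.179 ] jaw -96.2 toolx [-0. -0. -1.] w 0.0427 q7 -1.75 t 19.40 F [ 0.6  0.9 -0.2]
 shift(before turn) [-20.9 281.   61.2] turn -0.1 (or 179.9) shift after turn [-20.9 281.   61.6]
```

View pics/w14.png

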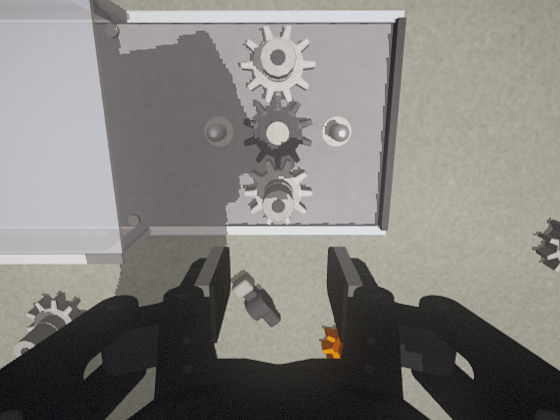

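```bash
python3 -m pendant '[[-10,47,10,0],[-10,47,10,0],[0,47,10,0],[0,47,10,0],[0,47,11,0],[0,46,11,0],[0,0,0,0],[0,0,0,0]]' 0.1
python3 - <<'E'
from h import *
goto([.453,-.346,.2],83.9);f=snap('wrist','w15')
cv2.imwrite('pics/w15z.png',cv2.resize(f['img'][105:255,180:380,::-1],(800,600),interpolation=cv2.INTER_CUBIC))
E
```

```text
clock: 20.45
position: [0.4523, -0.3451, 0.1983]
tool_rot: [-0.707, 1.569, 2.327]
force: [0.2, 0.3, -0.2]
grip_width: 0.0472
tcp [ 0.4523 -0.3451  0.1983] jaw -96.2 toolx [-0.001  0.001 -1.   ] w 0.0472 q7 -1.19 t 20.45 F [ 0.2  0.3 -0.2]
 shift(before turn) [-1.7  0.8 -0.7] turn -0.1 (or 179.9) shift after turn [-1.7  0.8 -0.7]
```

View pics/w15z.png

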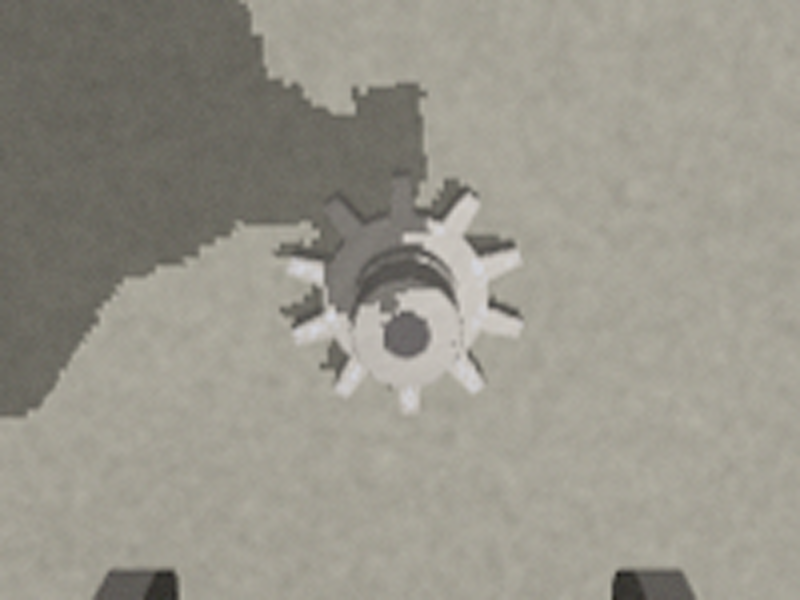

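Run:
```python
from fit import *
Z=lambda x,y:(180+(x+.5)/4-.5,105+(y+.5)/4-.5)
g=gearfit('w15',(408,334),[(521,254),(522,327),(477,388),(409,411),(343,392),(294,335),(289,266),(333,201),(402,175),(470,197)],Z)
for j in (-6,-42,30): goto([g[0],g[1],.028],j)
print(bot.observe()['qpos'].round(2))
```

```text
gear [ 0.4553 -0.3481] tooth 32.2 rms mm 0.37 hub [ 0.4552 -0.3482] tips mean [ 0.4554 -0.348 ]
 jaw for st1/st4 (place jaw 83.9): [-75.8, -39.8, -3.8, 32.2, 68.2]  for st2/st3 (place jaw -6.1): [-57.8, -21.8, 14.2, 50.2, 86.2]
tcp [ 0.4527 -0.3447  0.1985] jaw -96.1 toolx [-0.001  0.001 -1.   ] w 0.0470 q7 -1.19 t 20.50 F [0.3 1.3 0.3]
 shift(before turn) [170.5   3.3  -3.1] turn 89.9 (or -90.1) shift after turn [170.5  -3.1  -3.3]
tcp [ 0.4527 -0.3447  0.1985] jaw -96.1 toolx [-0.001  0.001 -1.   ] w 0.0470 q7 -1.19 t 20.50 F [0.3 1.3 0.3]
 shift(before turn) [170.5   3.3  -3.1] turn -54.1 (or 125.9) shift after turn [170.5   4.5   0.9]
tcp [ 0.4527 -0.3447  0.1985] jaw -96.1 toolx [-0.001  0.001 -1.   ] w 0.0470 q7 -1.19 t 20.50 F [0.3 1.3 0.3]
 shift(before turn) [170.5   3.3  -3.1] turn 53.9 (or -126.1) shift after turn [170.5  -0.6  -4.5]
[ 0.63  0.47 -0.11  1.78  0.06  0.89 -1.19]
```

```bash
python3 -m pendant '[[0,3.3,-3.1,0],[40,0,0,8],[40,0,0,7.7],[45,0,0,0],[33,0,0,0],[12,0,0,0],[0,0,0,0]]'
python3 - <<'E'
from h import *
goto([.4553,-.3481,.029],68.2)
E
```

```text
clock: 21.38
position: [0.4554, -0.3492, 0.0293]
tool_rot: [-0.304, 1.57, 2.456]
force: [0.1, -0.8, -0.2]
grip_width: 0.0471
tcp [ 0.4554 -0.3492  0.0293] jaw -111.8 toolx [-0.  0. -1.] w 0.0471 q7 -1.44 t 21.38 F [ 0.1 -0.8 -0.2]
 shift(before turn) [ 0.3 -1.   0.5] turn -0.0 (or 180.0) shift after turn [ 0.3 -1.   0.5]
```

```bash
python3 -m pendant '[[0,-1,0.4,0],[0,0,0,0],[0,0,0,0],[0,0,0,0],[0,0,0,0]]' -1 50
python3 - <<'E'
from h import *
goto([.4553,-.3481,.029],68.2)
E
python3 -m pendant '[[-10,0,0,0],[-45,0,0,0],[-50,0,0,-7.8],[-45,0,0,-7.8],[0,0,0,0],[0,0,0,0]]'
python3 - <<'E'
from h import *
c,s=np.cos(np.radians(6.1)),np.sin(np.radians(6.1))
p=[.5932-.05*s,-.0782-.05*c]; print(p)
goto(p+[.177],83.9); f=snap('wrist','w16')
cv2.imwrite('pics/w16z.png',cv2.resize(f['img'][150:330,180:380,::-1],(800,720),interpolation=cv2.INTER_CUBIC)[:600])
E
```

```text
clock: 22.0
position: [0.456, -0.3485, 0.0308]
tool_rot: [3.106, 1.569, -0.417]
force: [-0.5, 2.7, 6.2]
grip_width: 0.0225
tcp [ 0.456  -0.3485  0.0308] jaw -111.9 toolx [ 0.002 -0.001 -1.   ] w 0.0225 q7 -1.44 t 22.00 F [-0.5  2.7  6.2]
 shift(before turn) [ 1.8 -0.1  0.8] turn -0.1 (or 179.9) shift after turn [ 1.8 -0.1  0.8]
clock: 22.75
position: [0.4547, -0.3483, 0.1793]
tool_rot: [0.645, 1.571, -2.607]
force: [-0.2, -0.1, -3.4]
grip_width: 0.0222
[np.float64(0.5878867964331883), np.float64(-0.12791689720666025)]
tcp [ 0.4547 -0.3483  0.1793] jaw -96.4 toolx [-0. -0. -1.] w 0.0222 q7 -1.20 t 22.75 F [-0.2 -0.1 -3.4]
 shift(before turn) [   2.3 -233.8 -107.9] turn -0.3 (or 179.7) shift after turn [   2.3 -233.3 -109. ]
```

View pics/w16z.png

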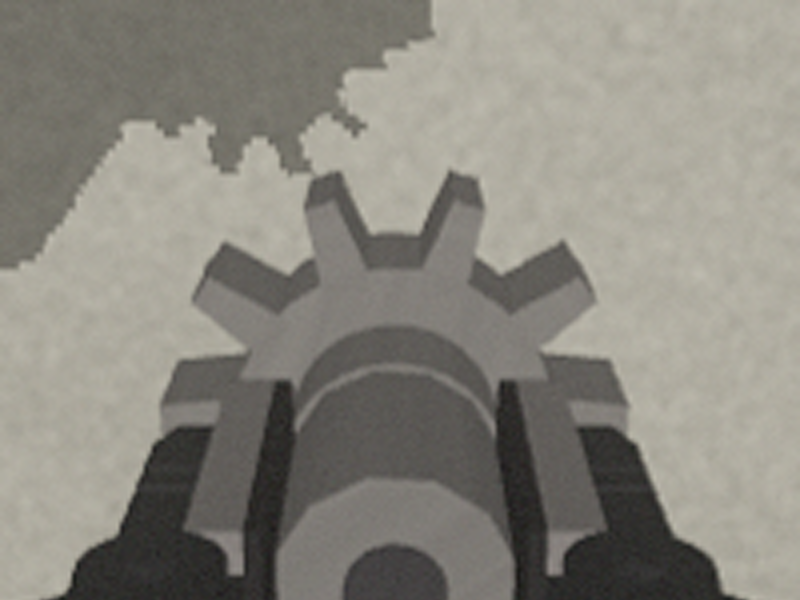

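```bash
python3 -m pendant '[[0,-47,-22,-0.3],[0,-47,-22,0],[0,-47,-22,0],[0,-47,-22,0],[0,-45,-20,0],[30,0,0,0],[40,0,0,0],[20,0,0,0],[0,0,0,0]]'
python3 - <<'E'
from h import *
goto([.5879,-.1279,.071],83.9)
E
```

```text
clock: 23.92
position: [0.5856, -0.1276, 0.087]
tool_rot: [-0.04, 1.566, 2.997]
force: [-0.5, -0.1, -3.3]
grip_width: 0.022
tcp [ 0.5856 -0.1276  0.087 ] jaw -96.0 toolx [-0.005  0.001 -1.   ] w 0.0220 q7 -1.67 t 23.93 F [-0.5 -0.1 -3.3]
 shift(before turn) [16.   0.1 -2.4] turn 0.1 (or -179.9) shift after turn [16.   0.  -2.4]
```

```bash
python3 -m pendant '[[6,0,-0.5,0],[6,0,0,0],[4,0,0,0],[0,0,0,0]]'
python3 - <<'E'
from h import *
goto([.5879,-.1279,.0505],83.9)
E
```

```text
clock: 24.42
position: [0.5875, -0.1281, 0.0732]
tool_rot: [-0.002, 1.571, 3.035]
force: [0.7, -0.6, -3.5]
grip_width: 0.0225
tcp [ 0.5875 -0.1281  0.0732] jaw -96.0 toolx [-0.  0. -1.] w 0.0225 q7 -1.67 t 24.43 F [ 0.7 -0.6 -3.5]
 shift(before turn) [22.7 -0.2 -0.4] turn 0.1 (or -179.9) shift after turn [22.7 -0.2 -0.4]
```

```bash
python3 -m pendant '[[5,0,-0.3,0],[5,0,0,0],[5,0,0,0],[5,0,0,0],[0,0,0,0]]'
python3 - <<'E'
from h import *
goto([.5879,-.1279,.0505],83.9)
E
```

```text
clock: 25.05
position: [0.5878, -0.128, 0.0529]
tool_rot: [-0.278, 1.57, 2.759]
force: [-1.0, 0.3, -3.6]
grip_width: 0.0224
tcp [ 0.5878 -0.128   0.0529] jaw -96.0 toolx [-0.  0. -1.] w 0.0224 q7 -1.68 t 25.05 F [-1.   0.3 -3.6]
 shift(before turn) [ 2.4 -0.1 -0.1] turn 0.1 (or -179.9) shift after turn [ 2.4 -0.1 -0.1]
```

```bash
python3 -m pendant '[[3,0,0,0],[0,0,0,0]]'
python3 -m pendant '[[0,0,0,0],[0,0,0,0],[0,0,0,0]]' 0.0
python3 -m pendant '[[-30,0,0,0],[-50,0,0,0],[-50,0,0,0],[0,0,0,0],[0,0,0,0]]'
python3 - <<'E'
from h import *
goto([.4247,.1673,.2],83.9);snap('wrist','w17');snap('side','s17')
E
```

```text
clock: 25.3
position: [0.5881, -0.128, 0.0508]
tool_rot: [3.14, 1.57, -0.106]
force: [-3.3, 0.9, 5.4]
grip_width: 0.0222
clock: 25.68
position: [0.588, -0.1281, 0.0503]
tool_rot: [-2.941, 1.571, 0.097]
force: [-0.4, -0.2, 0.0]
grip_width: 0.0424
clock: 26.3
position: [0.5876, -0.1281, 0.18]
tool_rot: [0.007, 1.571, 3.044]
force: [-0.3, 0.3, -1.5]
grip_width: 0.0426
tcp [ 0.5876 -0.1281  0.18  ] jaw -96.0 toolx [-0.  0. -1.] w 0.0426 q7 -1.65 t 26.30 F [-0.3  0.3 -1.5]
 shift(before turn) [ -19.9 -276.8  192.8] turn 0.1 (or -179.9) shift after turn [ -19.9 -276.4  193.4]
```

View pics/w17.png

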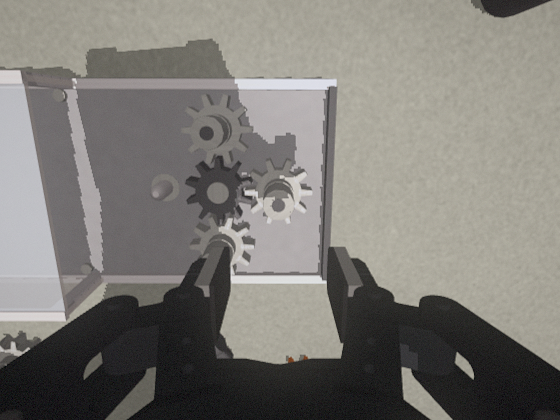

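View pics/s17.png

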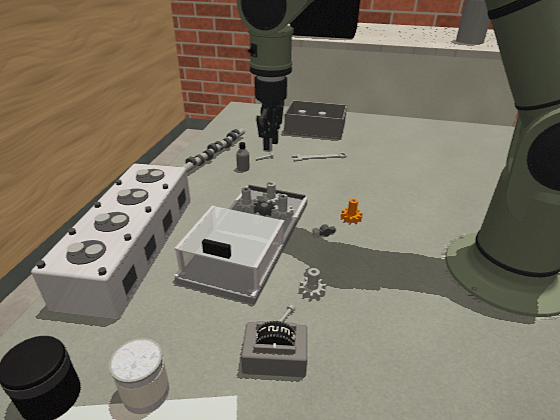

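```bash
python3 -m pendant '[[-20,-40,28,0],[0,-47,33,0],[0,-47,33,0],[0,-47,33,0],[0,-47,33,0],[0,-48,33,0],[0,0,0,0],[0,0,0,0]]' 0.1
python3 - <<'E'
from h import *
goto([.4247,.1673,.2],83.9);f=snap('wrist','w18')
cv2.imwrite('pics/w18z.png',cv2.resize(f['img'][105:255,180:380,::-1],(800,600),interpolation=cv2.INTER_CUBIC))
E
```

```text
clock: 27.4
position: [0.4246, 0.1661, 0.1997]
tool_rot: [0.704, 1.57, -2.542]
force: [0.4, -1.0, -0.2]
grip_width: 0.0467
tcp [0.4246 0.1661 0.1997] jaw -96.0 toolx [-0.001 -0.001 -1.   ] w 0.0467 q7 -2.29 t 27.40 F [ 0.4 -1.  -0.2]
 shift(before turn) [-0.3 -1.2  0. ] turn 0.1 (or -179.9) shift after turn [-0.3 -1.2  0. ]
```

View pics/w18z.png

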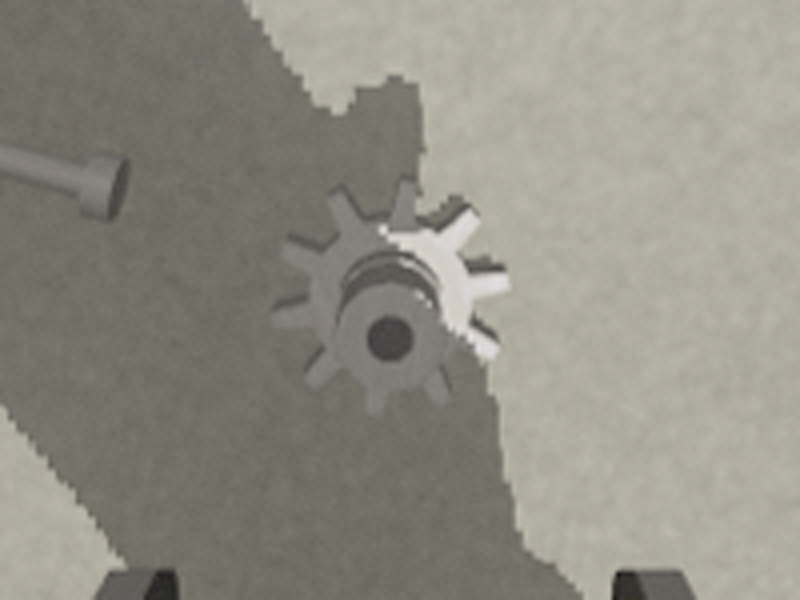

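View pics/w18.png

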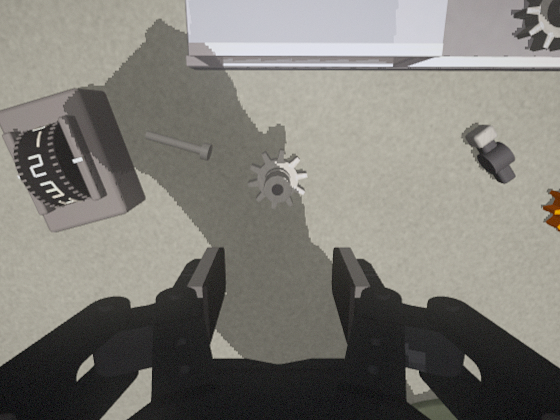

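Run:
```python
from fit import *
Z=lambda x,y:(180+(x+.5)/4-.5,105+(y+.5)/4-.5)
g=gearfit('w18',(390,338),[(508,281),(474,212),(407,180),(337,192),(287,242),(273,316),(310,382),(374,412),(442,402),(491,353)],Z)
for j in (84,): goto([g[0],g[1],.03],j)
```

```text
gear [0.4269 0.1667] tooth 20.9 rms mm 0.51 hub [0.4267 0.1667] tips mean [0.4271 0.1667]
 jaw for st1/st4 (place jaw 83.9): [-87.1, -51.1, -15.1, 20.9, 56.9]  for st2/st3 (place jaw -6.1): [-69.1, -33.1, 2.9, 38.9, 74.9]
tcp [0.4248 0.1656 0.1998] jaw -96.0 toolx [-0.001 -0.001 -1.   ] w 0.0473 q7 -2.29 t 27.45 F [ 0.3 -0.1  0.7]
 shift(before turn) [169.8  -1.4  -2.1] turn -0.0 (or 180.0) shift after turn [169.8  -1.4  -2.1]
```

```bash
python3 -m pendant '[[0,-1.4,-2.1,0],[45,0,0,-8.9],[45,0,0,0],[45,0,0,0],[24,0,0,0],[10,0,0,0],[0,0,0,0]]'
python3 - <<'E'
from h import *
goto([.4269,.1667,.03],-87.1)
E
```

```text
clock: 28.32
position: [0.427, 0.1674, 0.0312]
tool_rot: [0.559, 1.57, -2.533]
force: [0.1, 0.0, 0.0]
grip_width: 0.0467
tcp [0.427  0.1674 0.0312] jaw -87.1 toolx [-0. -0. -1.] w 0.0467 q7 -2.29 t 28.32 F [0.1 0.  0. ]
 shift(before turn) [1.2 0.6 0.2] turn -0.0 (or 180.0) shift after turn [1.2 0.6 0.2]
```

```bash
python3 -m pendant '[[0,0.5,0,0],[0,0,0,0],[0,0,0,0],[0,0,0,0],[0,0,0,0]]' -1 50
python3 - <<'E'
from h import *
goto([.4269,.1667,.03],-87.1)
E
python3 -m pendant '[[-10,0,0,0],[-45,0,0,0],[-55,0,0,8.9],[-55,0,0,0],[0,0,0,0],[0,0,0,0]]'
python3 - <<'E'
from h import *
c,s=np.cos(np.radians(6.1)),np.sin(np.radians(6.1))
p=[.5932+.05*s,-.0782+.05*c]; print(p)
goto(p+[.195],83.9); f=snap('wrist','w19')
cv2.imwrite('pics/w19z.png',cv2.resize(f['img'][150:330,180:380,::-1],(800,720),interpolation=cv2.INTER_CUBIC)[:600])
E
```

```text
clock: 28.95
position: [0.4276, 0.1672, 0.0324]
tool_rot: [-2.871, 1.569, 0.321]
force: [-1.5, -0.4, 8.8]
grip_width: 0.0222
tcp [0.4276 0.1672 0.0324] jaw -87.1 toolx [ 0.002  0.001 -1.   ] w 0.0222 q7 -2.29 t 28.95 F [-1.5 -0.4  8.8]
 shift(before turn) [2.4 0.5 0.7] turn -0.0 (or 180.0) shift after turn [2.4 0.5 0.7]
clock: 29.7
position: [0.4266, 0.1669, 0.1964]
tool_rot: [-3.077, 1.571, -0.039]
force: [-0.3, -0.1, -2.4]
grip_width: 0.0223
[np.float64(0.5985132035668116), np.float64(-0.028483102793339772)]
tcp [0.4266 0.1669 0.1964] jaw -96.0 toolx [ 0. -0. -1.] w 0.0223 q7 -2.29 t 29.70 F [-0.3 -0.1 -2.4]
 shift(before turn) [   1.5  176.4 -191.3] turn 0.1 (or -179.9) shift after turn [   1.5  176.  -191.7]
```

View pics/w19z.png

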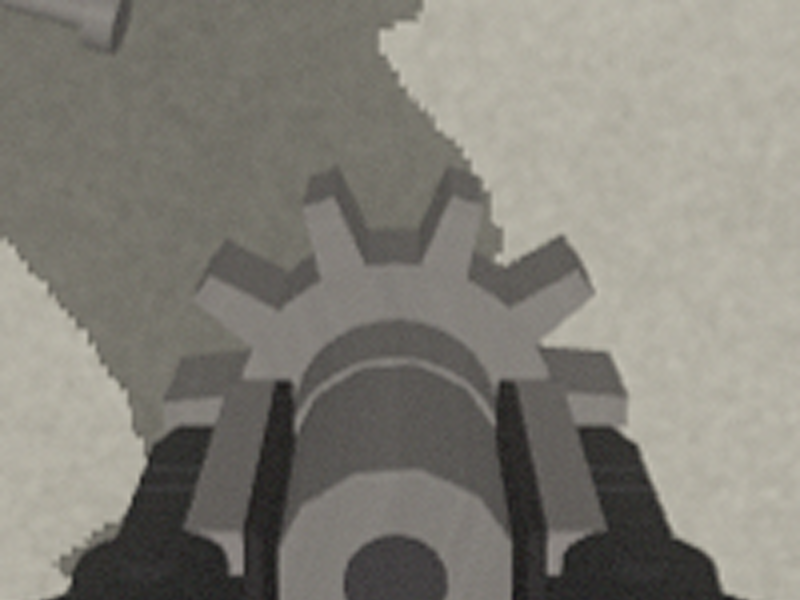

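```bash
python3 -m pendant '[[0,35,-38,0],[0,35,-38,0],[0,35,-38,0],[0,36,-39,0],[0,35,-38,0],[40,0,0,0],[40,0,0,0],[25,0,0,0],[0,0,0,0],[0,0,0,0]]'
python3 - <<'E'
from h import *
goto([.5985,-.0285,.0725],83.9)
E
```

```text
clock: 31.0
position: [0.5987, -0.0277, 0.0916]
tool_rot: [-0.36, 1.571, 2.678]
force: [0.6, 0.4, -1.8]
grip_width: 0.0225
tcp [ 0.5987 -0.0277  0.0916] jaw -96.0 toolx [-0.  0. -1.] w 0.0225 q7 -1.85 t 31.00 F [ 0.6  0.4 -1.8]
 shift(before turn) [19.1  0.8  0.1] turn 0.1 (or -179.9) shift after turn [19.1  0.8  0.1]
```

```bash
python3 -m pendant '[[7,0.7,0,0],[6,0,0,0],[6,0,0,0],[0,0,0,0]]'
python3 -m pendant '[[5,0,0,0],[5,0,0,0],[5,0,0,0],[3,0,0,0],[0,0,0,0]]'
python3 - <<'E'
from h import *
goto([.5985,-.0285,.0525],83.9)
E
```

```text
clock: 31.5
position: [0.5983, -0.0284, 0.0718]
tool_rot: [0.018, 1.57, 3.055]
force: [0.5, -0.6, -2.5]
grip_width: 0.0223
clock: 32.12
position: [0.5984, -0.0284, 0.054]
tool_rot: [0.015, 1.57, 3.053]
force: [-0.0, -0.1, -2.6]
grip_width: 0.0221
tcp [ 0.5984 -0.0284  0.054 ] jaw -96.0 toolx [-0.  0. -1.] w 0.0221 q7 -1.86 t 32.12 F [-0.  -0.1 -2.6]
 shift(before turn) [ 1.5  0.  -0.1] turn 0.1 (or -179.9) shift after turn [ 1.5  0.  -0.1]
```

```bash
python3 -m pendant '[[2.5,0,0,0],[0,0,0,0]]'
python3 -m pendant '[[0,0,0,0],[0,0,0,0],[0,0,0,0]]' 0.0
python3 -m pendant '[[-30,0,0,0],[-50,0,0,0],[-60,0,0,0],[0,0,-40,0],[0,0,0,0],[0,0,0,0]]'
python3 - <<'E'
from h import *
goto([.4247,.1673,.2],83.9);f=snap('wrist','w20');snap('side','s20')
s=load('s20');cv2.imwrite('pics/s20z.png',cv2.resize(s['img'][150:300,170:330,::-1],(640,600),interpolation=cv2.INTER_CUBIC))
E
```

```text
clock: 32.38
position: [0.5987, -0.0285, 0.0524]
tool_rot: [-3.122, 1.57, -0.085]
force: [-3.8, 0.3, 8.9]
grip_width: 0.0223
clock: 32.75
position: [0.5985, -0.0284, 0.0517]
tool_rot: [-1.905, 1.571, 1.132]
force: [0.5, -0.3, 0.1]
grip_width: 0.0427
clock: 33.5
position: [0.6376, -0.0326, 0.1912]
tool_rot: [0.054, 1.57, 3.091]
force: [-0.4, -0.5, -1.0]
grip_width: 0.0428
tcp [ 0.6376 -0.0326  0.1912] jaw -96.0 toolx [-0.001  0.    -1.   ] w 0.0428 q7 -1.81 t 33.50 F [-0.4 -0.5 -1. ]
 shift(before turn) [  -8.5 -176.6  232.6] turn 0.1 (or -179.9) shift after turn [  -8.5 -176.1  233. ]
```

View pics/w20.png

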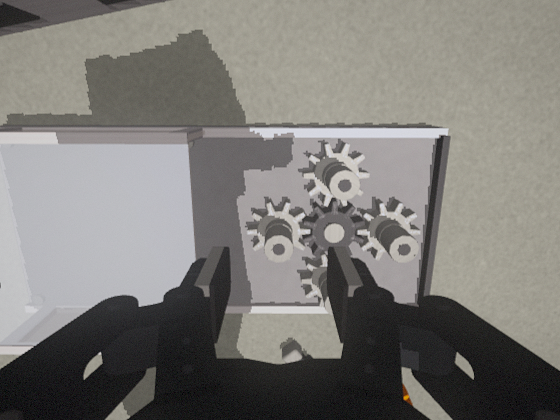

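View pics/s20z.png

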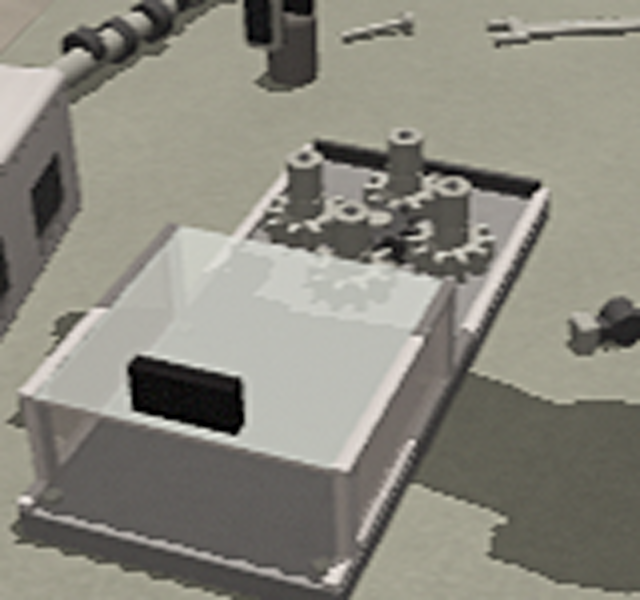

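Run:
```python
from h import *
goto([.6273,.241,.19],83.9)
```

```text
tcp [ 0.6375 -0.0326  0.1914] jaw -96.0 toolx [-0.001 -0.    -1.   ] w 0.0428 q7 -1.81 t 33.60 F [-0.7 -0.7 -0.4]
 shift(before turn) [   1.4 -271.    38.6] turn 0.1 (or -179.9) shift after turn [   1.4 -270.9   39.3]
```

```bash
python3 -m pendant '[[0,-45,6,0],[0,-45,7,0],[0,-45,6,0],[0,-45,7,0],[0,-45,6,0],[0,-46,7,0],[0,0,0,0],[0,0,0,0]]' -1 40
python3 - <<'E'
from h import *
goto([.6273,.241,.098],83.9);snap('wrist','w21')
E
```

```text
clock: 34.6
position: [0.6274, 0.2403, 0.1915]
tool_rot: [1.169, 1.57, -2.077]
force: [0.1, -0.6, 0.4]
grip_width: 0.0001
tcp [0.6274 0.2403 0.1915] jaw -96.0 toolx [-0.    -0.001 -1.   ] w 0.0001 q7 -2.23 t 34.60 F [ 0.1 -0.6  0.4]
 shift(before turn) [93.5 -0.8  0.2] turn 0.1 (or -179.9) shift after turn [93.5 -0.8  0.2]
```

View pics/w21.png

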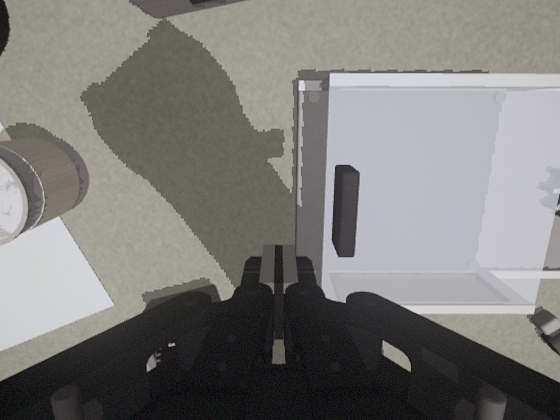

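```bash
python3 -m pendant '[[45,0,0,0],[48,0,0,0],[0,25,0,0],[0,25,0,0],[0,25,0,0],[0,25,0,0],[0,25,0,0],[0,25,0,0],[0,25,0,0],[0,0,0,0]]'
python3 - <<'E'
from h import *
goto([.5932+.1*.1063,-.0782+.1*.9943,.098],83.9);snap('wrist','w22')
E
```

```text
clock: 35.9
position: [0.6099, 0.0634, 0.1001]
tool_rot: [2.612, 1.569, -0.638]
force: [1.1, 0.1, 0.8]
grip_width: -0.0002
tcp [0.6099 0.0634 0.1001] jaw -96.2 toolx [ 0.002 -0.001 -1.   ] w -0.0002 q7 -2.02 t 35.90 F [1.1 0.1 0.8]
 shift(before turn) [ 2.1 42.6  1.5] turn -0.1 (or 179.9) shift after turn [ 2.1 42.6  1.6]
```

View pics/w22.png

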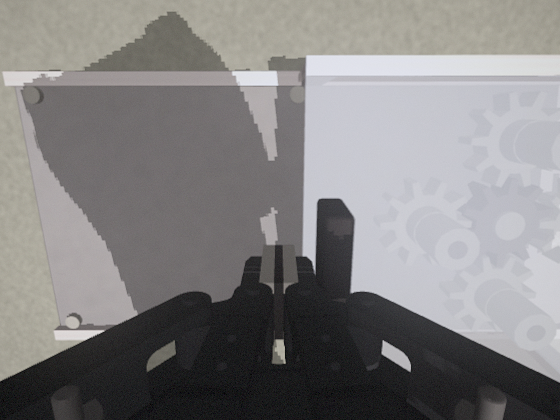

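```bash
python3 -m pendant '[[0,12,0,0],[0,10,0,0],[0,8,0,0],[0,4,0,0],[0,0,0,0]]'
python3 -m pendant '[[0,4,0,0],[0,0,0,0]]';python3 -m pendant '[[0,4,0,0],[0,0,0,0]]'
```

```text
clock: 36.58
position: [0.6058, 0.0326, 0.0987]
tool_rot: [0.812, 1.57, -2.434]
force: [0.3, -0.5, -0.1]
grip_width: -0.0005
clock: 36.83
position: [0.6054, 0.0289, 0.0987]
tool_rot: [0.522, 1.57, -2.724]
force: [-1.0, 1.2, -1.1]
grip_width: 0.0003
clock: 37.08
position: [0.605, 0.0247, 0.0987]
tool_rot: [0.958, 1.57, -2.288]
force: [0.5, 0.3, -0.5]
grip_width: 0.0001
```

```bash
for i in 1 2 3; do python3 -m pendant '[[0,4,0,0],[0,0,0,0]]' | egrep 'pos|force'; done; python3 -c "
from h import *
snap('wrist','w23')"
```

```text
position: [0.6047, 0.0207, 0.0988]
force: [0.1, -1.0, 0.2]
position: [0.6042, 0.0167, 0.0988]
force: [-0.3, 0.1, 0.7]
position: [0.6041, 0.015, 0.0989]
force: [0.6, 10.8, -1.2]
```

View pics/w23.png

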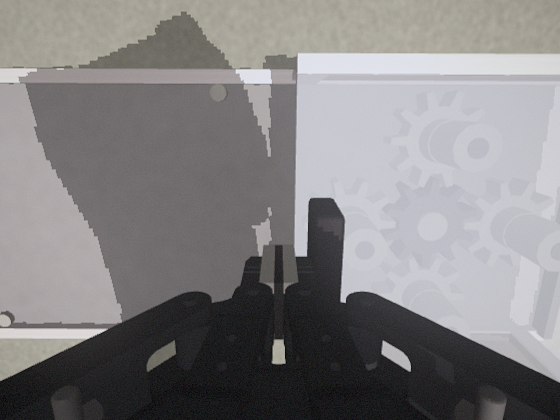

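```bash
python3 -m pendant '[[0,-8,0,0],[-10,-8,0,0],[-60,0,0,-8.9],[-60,0,0,-8.9],[0,0,0,-8.8],[0,0,0,0]]'
python3 - <<'E'
from h import *
goto([.465,.352,.22],-69.5);snap('wrist','w24')
E
```

```text
clock: 38.62
position: [0.6056, 0.029, 0.2296]
tool_rot: [2.74, 1.57, -0.042]
force: [-0.2, 0.0, -1.0]
grip_width: 0.0002
tcp [0.6056 0.029  0.2296] jaw -69.4 toolx [ 0.001 -0.    -1.   ] w 0.0002 q7 -1.52 t 38.62 F [-0.2  0.  -1. ]
 shift(before turn) [   9.5 -351.8   18.2] turn 0.1 (or -179.9) shift after turn [   9.5 -351.8   18.6]
```

View pics/w24.png

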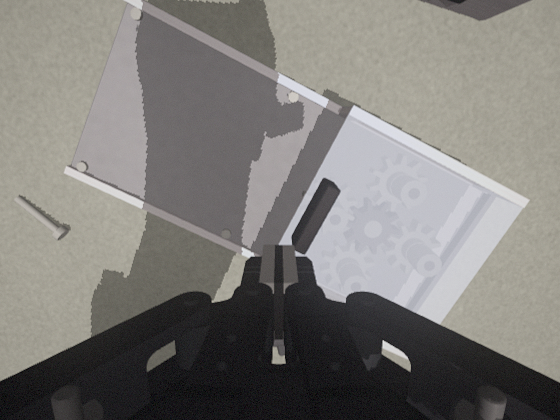

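```bash
python3 -m pendant '[[0,-50,2,0],[0,-50,3,0],[0,-50,2,0],[0,-50,3,0],[0,-50,2,0],[0,-50,3,0],[0,-50,2,0],[0,0,0,0],[0,0,0,0]]'
python3 - <<'E'
from h import *
goto([.465,.352,.22],-69.5);f=snap('wrist','w25');snap('top','t25')
cv2.imwrite('pics/w25z.png',cv2.resize(f['img'][90:270,160:400,::-1],(800,600),interpolation=cv2.INTER_CUBIC))
t=load('t25');cv2.imwrite('pics/t25z.png',cv2.resize(t['img'][140:290,180:380,::-1],(800,600),interpolation=cv2.INTER_CUBIC))
E
```

```text
clock: 39.8
position: [0.4663, 0.3501, 0.2282]
tool_rot: [0.658, 1.569, -2.126]
force: [0.7, -0.6, -0.0]
grip_width: 0.0004
tcp [0.4663 0.3501 0.2282] jaw -69.5 toolx [-0.001 -0.001 -1.   ] w 0.0004 q7 -2.15 t 39.80 F [ 0.7 -0.6 -0. ]
 shift(before turn) [ 8.2 -2.2  0.5] turn -0.0 (or 180.0) shift after turn [ 8.2 -2.2  0.5]
```

View pics/w25z.png

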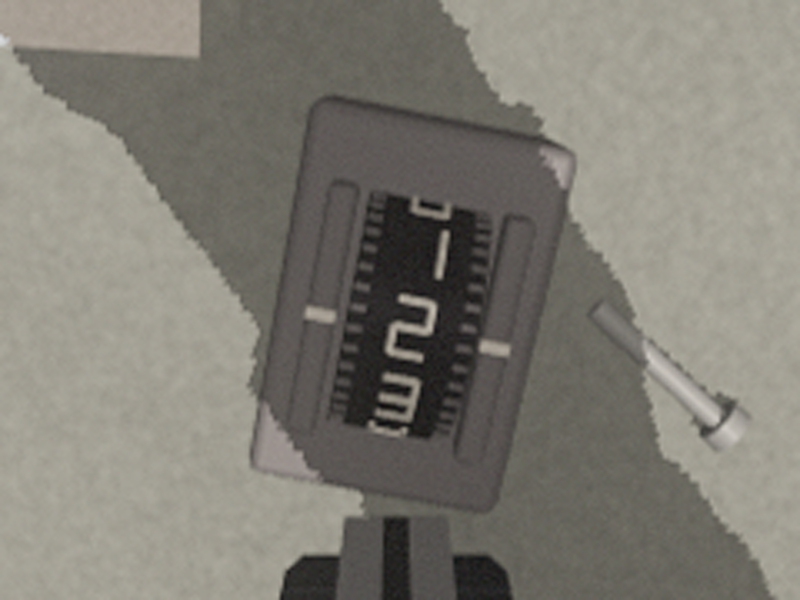

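View pics/t25z.png

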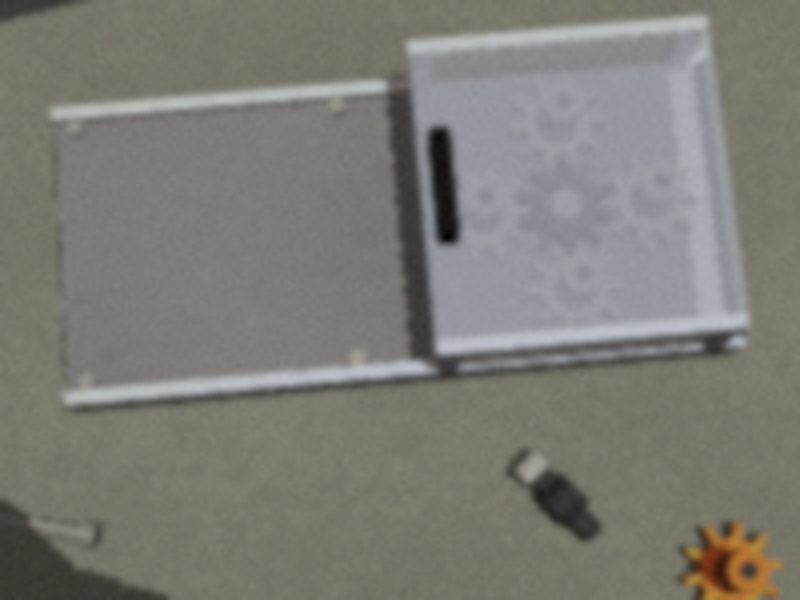

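Run:
```python
from h import *
f=load('w25')
cv2.imwrite('pics/w25y.png',cv2.resize(f['img'][140:230,240:330,::-1],(600,600),interpolation=cv2.INTER_CUBIC))
Z=lambda x,y:(160+(x+.5)*.3-.5,90+(y+.5)*.3-.5)
for a in [(320,315),(494,348)]:print(back(f,*Z(*a),.05).round(4))
for a in [(328,97),(575,152),(497,512),(252,468)]:print(back(f,*Z(*a),.05).round(4))
```

```text
[0.4579 0.369  0.05  ]
[0.4662 0.3193 0.05  ]
[0.5152 0.387  0.05  ]
[0.525  0.3191 0.05  ]
[0.42   0.2999 0.05  ]
[0.4076 0.3724 0.05  ]
```

View pics/w25y.png

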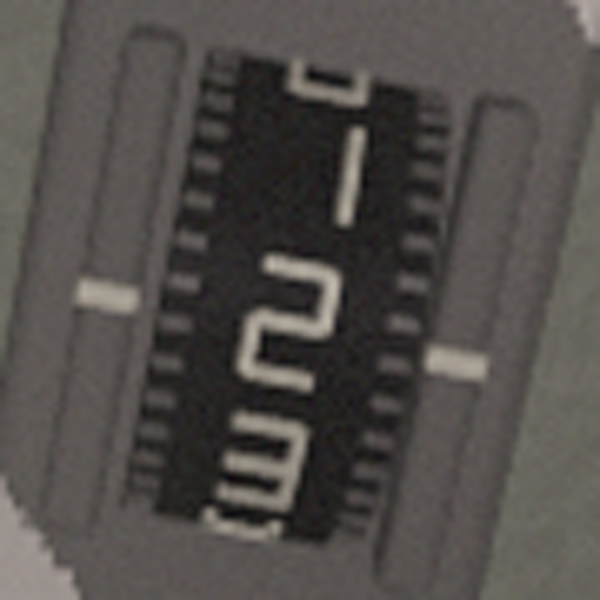

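Run:
```python
from h import *
goto([.457,.343,.1],-80.8)
```

```text
tcp [0.4669 0.3495 0.2284] jaw -69.5 toolx [-0.    -0.001 -1.   ] w 0.0004 q7 -2.15 t 39.90 F [ 0.8 -0.4 -0.2]
 shift(before turn) [128.4   2.5  11.4] turn 11.3 (or -168.7) shift after turn [128.4   4.7  10.7]
```

```bash
python3 -m pendant '[[0,0,0,5.6],[0,0,0,5.7],[40,5,11,0],[40,0,0,0],[40,0,0,0],[8,0,0,0],[0,0,0,0],[0,0,0,0]]'
python3 - <<'E'
from h import *
goto([.457,.343,.08],-80.8);f=snap('wrist','w26');snap('side','s26')
s=load('s26');cv2.imwrite('pics/s26z.png',cv2.resize(s['img'][270:390,200:360,::-1],(800,600),interpolation=cv2.INTER_CUBIC))
E
```

```text
clock: 40.9
position: [0.4571, 0.3443, 0.1023]
tool_rot: [-2.67, 1.569, 0.634]
force: [0.9, -0.3, 0.2]
grip_width: -0.0001
tcp [0.4571 0.3443 0.1023] jaw -80.7 toolx [ 0.002  0.001 -1.   ] w -0.0001 q7 -2.40 t 40.90 F [ 0.9 -0.3  0.2]
 shift(before turn) [22.3  1.3  0.3] turn 0.1 (or -179.9) shift after turn [22.3  1.3  0.3]
```

View pics/w26.png

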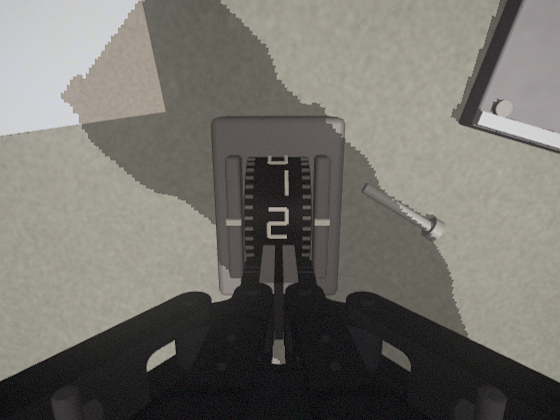

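View pics/s26z.png

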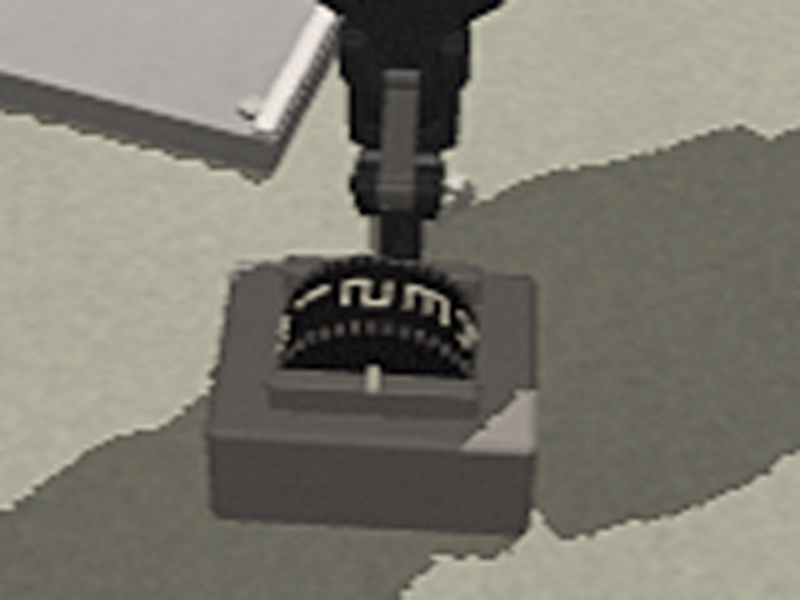

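```bash
python3 -m pendant '[[10,0.6,0,0],[9,0.5,0,0],[0,0,0,0]]' | egrep 'pos|force'; for i in 1 2 3; do python3 -m pendant '[[2,0,0,0],[0,0,0,0]]' | egrep 'pos|force'; done
```

```text
position: [0.456, 0.3425, 0.0808]
force: [0.7, -0.5, 0.3]
position: [0.4565, 0.343, 0.0798]
force: [0.2, -0.0, 0.1]
position: [0.4571, 0.3432, 0.0787]
force: [-1.3, -2.9, 13.8]
position: [0.4584, 0.3436, 0.0784]
force: [-1.2, -7.0, 40.0]
```

```bash
python3 -m pendant '[[-2.2,0,0,0],[0,0,0,0]]' | egrep 'pos|force'; python3 -m pendant '[[0,0,-4,0],[0,0,-4,0],[0,0,0,0]]' | egrep 'pos|force'
```

```text
position: [0.457, 0.3432, 0.0787]
force: [-0.4, -2.3, 15.3]
position: [0.4654, 0.3446, 0.0789]
force: [2.0, -2.5, 15.7]
```

```bash
python3 -m pendant '[[0,0,-4,0],[0,0,-4,0],[0,0,0,0]]' | egrep 'pos|force'
python3 - <<'E'
from h import *
snap('side','s27')
s=load('s27');cv2.imwrite('pics/s27z.png',cv2.resize(s['img'][270:390,200:360,::-1],(800,600),interpolation=cv2.INTER_CUBIC))
E
```

```text
position: [0.4733, 0.3459, 0.0787]
force: [2.1, -0.5, 14.0]
```

View pics/s27z.png

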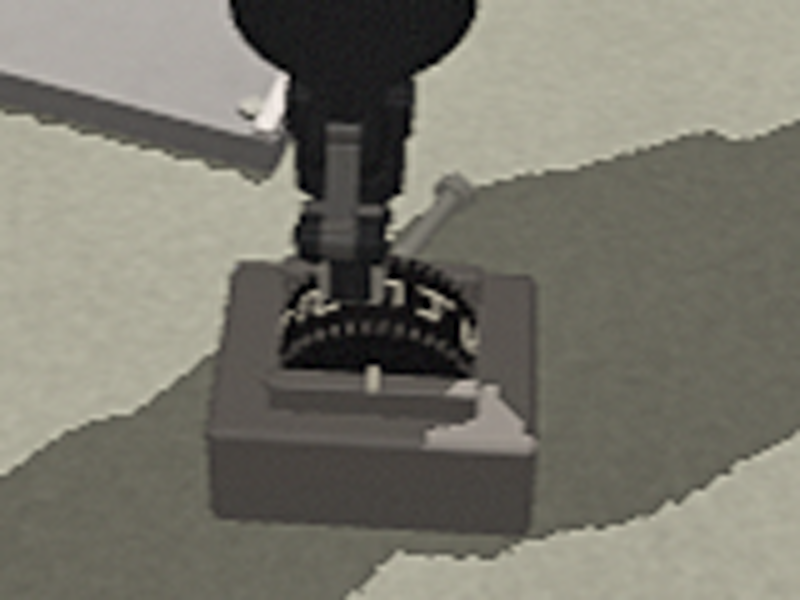

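```bash
python3 -m pendant '[[-6,0,0,0],[0,0,8,0],[0,0,8,0],[5,0,0,0],[1,0,0,0],[0,0,0,0]]' | egrep 'pos|force'; python3 -m pendant '[[0,0,-4,0],[0,0,-4,0],[0,0,-4,0],[0,0,-4,0],[0,0,0,0]]' | egrep 'pos|force';python3 -m pendant '[[-6,0,0,0],[0,0,8,0],[0,0,8,0],[-40,0,0,0],[0,0,0,0],[0,0,0,0]]' | egrep 'pos|force'
python3 - <<'E'
from h import *
snap('side','s28');snap('wrist','w28')
s=load('s28');cv2.imwrite('pics/s28z.png',cv2.resize(s['img'][270:390,200:360,::-1],(800,600),interpolation=cv2.INTER_CUBIC))
s=load('w28');cv2.imwrite('pics/w28z.png',cv2.resize(s['img'][120:300,180:380,::-1],(667,600),interpolation=cv2.INTER_CUBIC))
E
```

```text
position: [0.4572, 0.3433, 0.0787]
force: [-1.7, -2.2, 17.6]
position: [0.4736, 0.346, 0.0787]
force: [3.5, -0.2, 15.2]
position: [0.456, 0.3427, 0.1236]
force: [-0.4, -0.4, -0.4]
```

View pics/s28z.png

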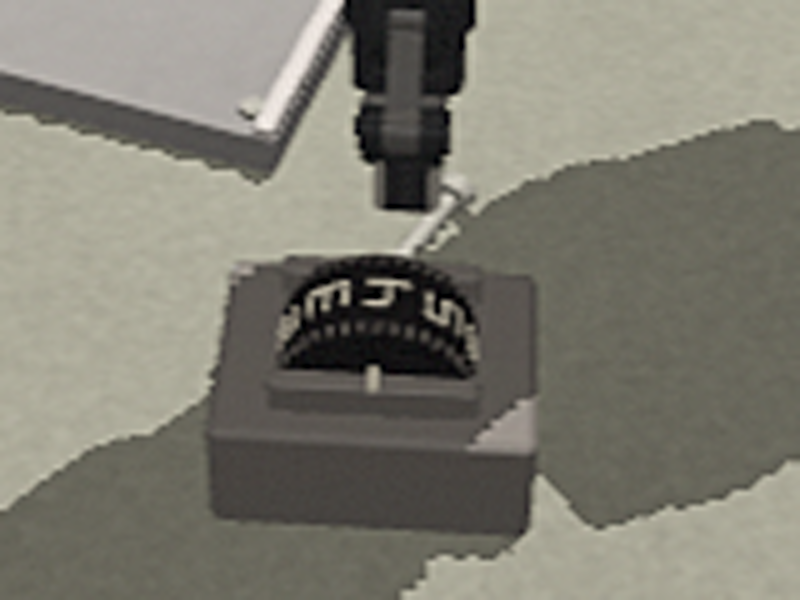

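View pics/w28z.png

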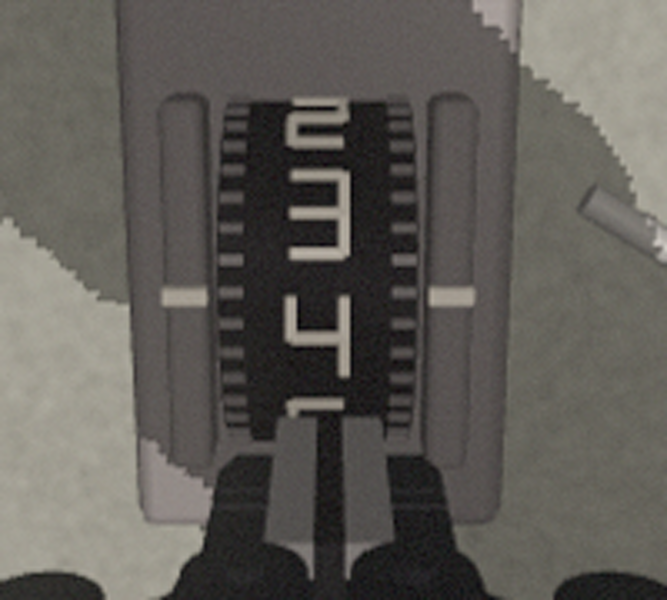

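```bash
cat > wh.py <<'E'
from fit import *
def wheelfit(wn,wd,sn,sd,marks=None,yaw=9.2):
    a=np.radians(yaw);ex=np.array([np.cos(a),np.sin(a),0]);ey=np.array([-np.sin(a),np.cos(a),0])
    def res(p):
        r=[]
        for n,dd,(du,dv) in ((wn,wd,(0,0)),(sn,sd,(p[3],p[4]))):
            f=load(n) if n else None
            for k,u,v in dd:
                b=p[0]-k*.6283
                X=np.array([.465,.344,.045])+ex*(p[1]+.034*np.sin(b))+ey*p[2]+np.array([0,0,.034*np.cos(b)])
                r+=list(proj(f,X)+[du,dv]-[u,v])
        return r+[p[3]*.7,p[4]*.7]
    q=least_squares(res,[2.4,0,0,0,0]); print('theta %.3f'%q.x[0],'xc,yc off mm',(q.x[1:3]*1000).round(1),'sidecam off',q.x[3:].round(1),np.round(q.fun,1))
    f=load(wn)
    for m in marks or []:
        P=back(f,*m,.053)-np.array([.465,.344,.053]);print('mark timer xy mm at z.053',(P@ex*1000).round(1),(P@ey*1000).round(1))
E
python3 - <<'E'
from wh import *
W=lambda u,v:(180+(u+.5)*.3-.5,120+(v+.5)*.3-.5); S=lambda u,v:(200+(u+.5)/5-.5,270+(v+.5)/5-.5)
wd=[(3,*W(320,213)),(4,*W(318,335))]; sd=[(3,*S(328,297)),(4,*S(383,293)),(5,*S(445,308))]
wheelfit('w28',wd,'s28',sd,[W(184,296),W(452,296)])
wheelfit('w28',wd,'s28',[],[])
E
```

```text
theta 2.476 xc,yc off mm [-1.2  1.3] sidecam off [-0.1 -1.1] [-0.2 -0.2  0.3  0.2 -0.4  0.6  0.6 -0.3 -0.1  0.2 -0.1 -0.8]
mark timer xy mm at z.053 -3.0 27.4
mark timer xy mm at z.053 -2.9 -24.0
theta 2.277 xc,yc off mm [5.3 1.4] sidecam off [0. 0.] [-0.3 -0.   0.3  0.   0.   0. ]
```

```bash
python3 - <<'E'
from wh import *
Y=lambda u,v:(240+(u+.5)*.15-.5,140+(v+.5)*.15-.5); S=lambda u,v:(200+(u+.5)/5-.5,270+(v+.5)/5-.5);S0=lambda u,v:(160+(u+.5)/3-.5,140+(v+.5)/3-.5)
wd=[(1,*Y(351,176)),(2,*Y(290,322)),(3,*Y(263,462))]
sd=[(2,*S(365,293)),(3,*S(427,302)),(1,*S(312,297))]
wheelfit('w25',wd,'s26',sd,[Y(108,295),Y(457,363)])
wheelfit('w25',wd,'s26',[],[])
E
python3 -m pendant '[[-60,0,0,0],[0,0,60,0],[0,0,50,0],[0,0,0,0],[0,0,0,0]]' | egrep 'pos|force'
python3 - <<'E'
from h import *
snap('side','s29');snap('wrist','w29');t=snap('top','t29')
cv2.imwrite('pics/t29z.png',cv2.resize(t['img'][240:320,110:210,::-1],(750,600),interpolation=cv2.INTER_CUBIC))
w=load('w29');cv2.imwrite('pics/w29z.png',w['img'][:,:,::-1])
E
```

```text
theta 1.281 xc,yc off mm [ 3.6 -0.2] sidecam off [ 0.2 -0.6] [-2.9 -0.9  1.8  0.9  1.2 -0.   0.5 -0.7  0.1  0.5 -0.6  0.6  0.1 -0.4]
mark timer xy mm at z.053 -2.0 25.7
mark timer xy mm at z.053 -2.0 -24.4
theta 1.266 xc,yc off mm [ 4.  -0.2] sidecam off [0. 0.] [-2.9 -0.9  1.8  1.   1.2 -0.1  0.   0. ]
position: [0.3483, 0.3252, 0.1838]
force: [0.5, 0.5, 0.3]
```

View pics/w29z.png

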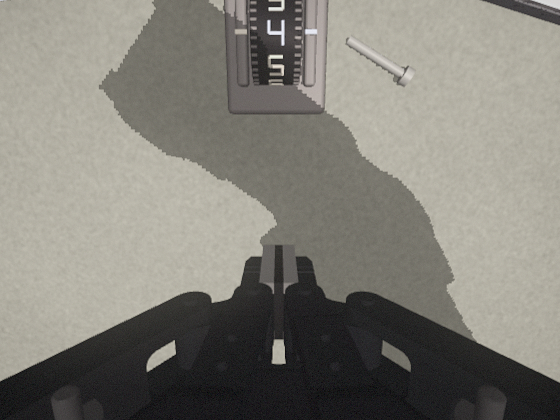

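View pics/t29z.png

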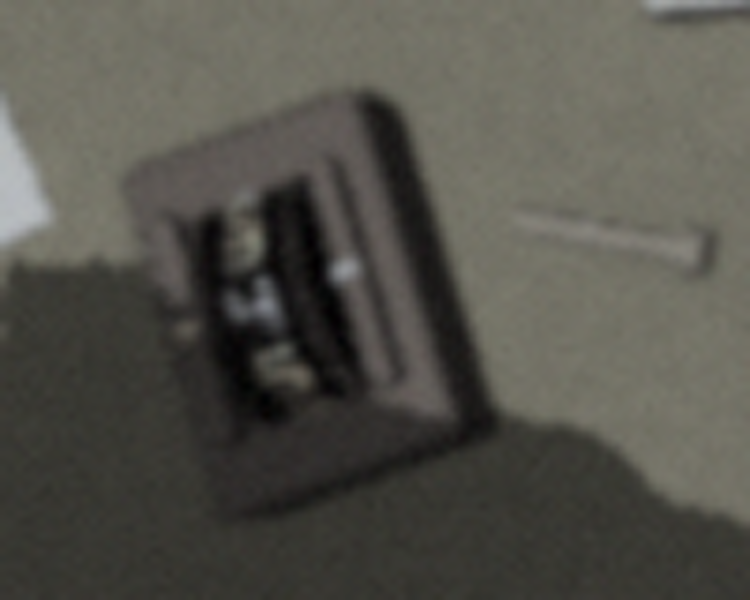

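```bash
python3 -m pendant '[[0,0,-44,0],[0,0,0,0],[0,0,0,0]]' | egrep 'pos|force'
python3 - <<'E'
from h import *
w=snap('wrist','w30');print(-w['R'].T@w['t'],proj(w,[.462,.344,.079]))
snap('side','s30')
cv2.imwrite('pics/w30z.png',cv2.resize(w['img'][30:150,200:360,::-1],(800,600),interpolation=cv2.INTER_CUBIC))
E
```

```text
position: [0.3912, 0.332, 0.1835]
force: [-1.2, 0.4, 0.5]
[0.45860143 0.34267921 0.32687278] [277.09292321 102.46862909]
```

View pics/w30z.png

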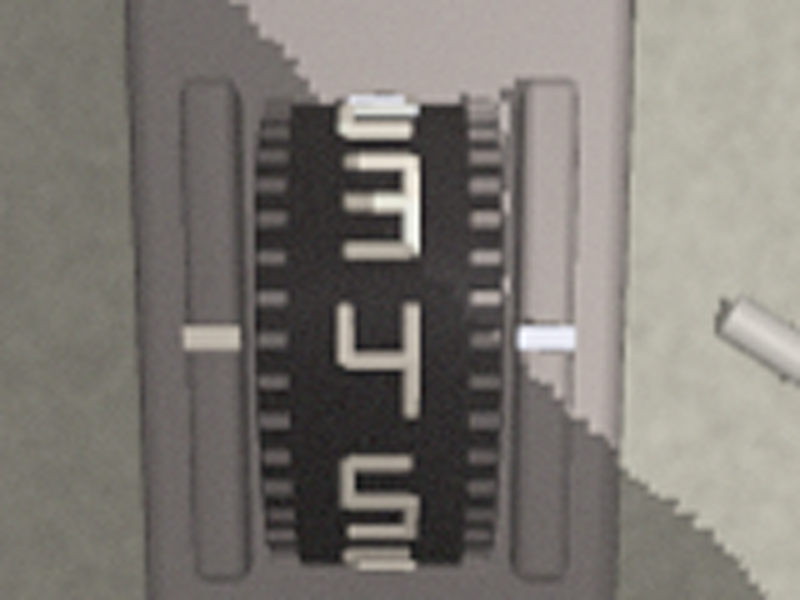

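Run:
```python
from wh import *
W=lambda u,v:(200+(u+.5)/5-.5,30+(v+.5)/5-.5)
wheelfit('w30',[(3,*W(381,207)),(4,*W(381,360)),(5,*W(380,497))],'w30',[],[W(212,338),W(546,338)])
f=load('w30');a=np.radians(9.2);ex=np.array([np.cos(a),np.sin(a),0])
for t in [(381,302),(381,360),(381,418)]: print(((back(f,*W(*t),.0785)-[.465,.344,0])@ex*1000).round(2))
for z in (.05,.053,.057):print(z,((back(f,*W(379,338),z)-[.465,.344,0])@ex*1000).round(2))
```

```text
theta 2.379 xc,yc off mm [1.9 1.4] sidecam off [0. 0.] [-0.1 -0.7 -0.1  0.3  0.2  0.4  0.   0. ]
mark timer xy mm at z.053 1.2 27.0
mark timer xy mm at z.053 1.3 -23.3
5.17
-2.38
-10.07
0.05 1.3
0.053 1.22
0.057 1.1
```

Run:
```python
from h import *
goto([.463,.344,.0815],-80.8)
```

```text
tcp [0.3909 0.3321 0.1838] jaw -80.7 toolx [-0.001 -0.    -1.   ] w -0.0001 q7 -2.41 t 46.65 F [ 0.2  0.6 -0.2]
 shift(before turn) [102.3  -0.  -73.2] turn 0.1 (or -179.9) shift after turn [102.3  -0.2 -73.2]
```

```bash
python3 -m pendant '[[0,0,-37,0],[0,0,-36,0],[40,0,0,0],[40,0,0,0],[20,0,0,0],[0,0,0,0],[0,0,0,0]]' | egrep 'pos|force'; for i in 1 2; do python3 -m pendant '[[1.2,0,0,0],[0,0,0,0]]' | egrep 'pos|force'; done
```

```text
position: [0.4635, 0.3445, 0.085]
force: [-0.2, 0.6, 1.2]
position: [0.4636, 0.3442, 0.0834]
force: [0.5, 0.3, -0.5]
position: [0.4634, 0.344, 0.0816]
force: [-0.5, 0.0, -0.2]
```

```bash
python3 -m pendant '[[1.7,0,0,0],[0,0,0,0]]' | egrep 'pos|force'; python3 -m pendant '[[1,0,0,0],[0,0,0,0]]' | egrep 'pos|force'
```

```text
position: [0.4633, 0.344, 0.0797]
force: [0.2, -0.3, -1.0]
position: [0.4635, 0.3441, 0.079]
force: [-0.0, -0.2, 3.8]
```

```bash
python3 -m pendant '[[0.6,0,0,0],[0,0,0,0]]' | egrep 'pos|force'; python3 -m pendant '[[0,0,-1.5,0],[0,0,-1,0],[0,0,0,0]]' | egrep 'pos|force';  python3 -m pendant '[[-20,0,0,0],[-45,0,0,0],[-37,0,0,0],[0,0,37,0],[0,0,39,0],[0,0,0,0],[0,0,0,0],[0,0,0,0]]' | egrep 'pos|force'
python3 - <<'E'
from h import *
w=snap('wrist','w31');print(-w['R'].T@w['t'],proj(w,[.462,.344,.079]))
s=snap('side','s31')
cv2.imwrite('pics/w31z.png',cv2.resize(w['img'][30:150,200:360,::-1],(800,600),interpolation=cv2.INTER_CUBIC))
cv2.imwrite('pics/s31z.png',cv2.resize(s['img'][270:390,200:360,::-1],(800,600),interpolation=cv2.INTER_CUBIC))
E
```

```text
position: [0.4639, 0.3442, 0.0789]
force: [-0.3, -2.3, 10.5]
position: [0.4664, 0.3446, 0.0789]
force: [0.7, -1.8, 10.6]
position: [0.3915, 0.3322, 0.1801]
force: [0.1, -0.3, -0.4]
[0.45876118 0.34277318 0.32360118] [277.30948699 103.06400532]
```

View pics/w31z.png

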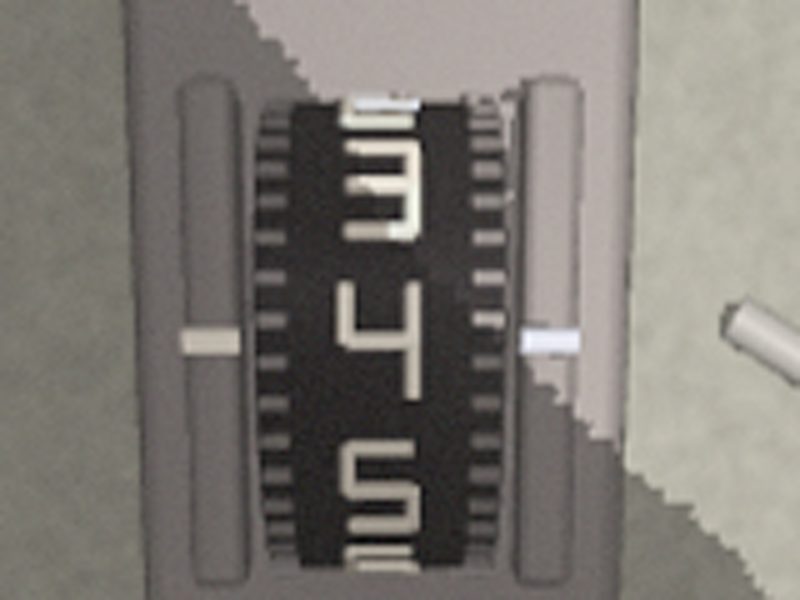

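View pics/s31z.png

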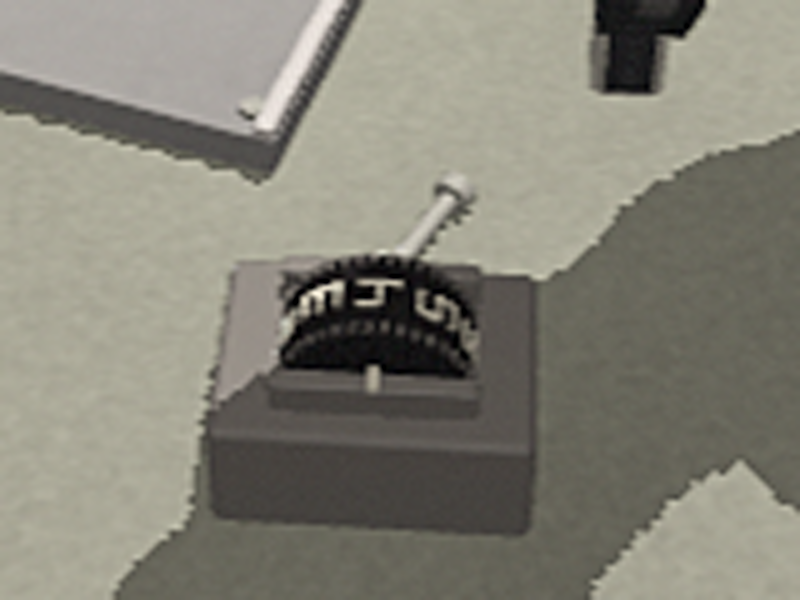

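Run:
```python
from h import *
snap('top','t32');s=snap('side','s32');print(bot.observe()['clock'],bot.observe()['qd'].round(4))
im=np.vstack([cv2.resize(load('t32')['img'],(400,300)),cv2.resize(s['img'],(400,300))])
cv2.imwrite('pics/fin.png',np.hstack([im[:,:,::-1],cv2.resize(np.vstack([load('t32')['img'][145:245,290:380]]),(400,600),interpolation=cv2.INTER_CUBIC)[:,:,::-1]]))
```

```text
50.35 [-0.0012 -0.0017 -0.0006  0.0026 -0.      0.0006 -0.0018]
```

View pics/fin.png

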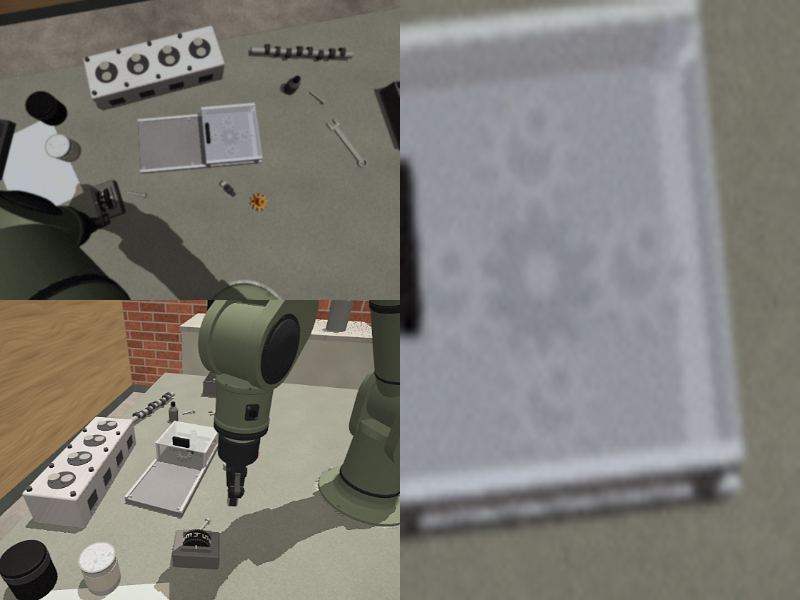

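```bash
python3 -c "
from workcell import job_done; print(job_done())"
```

```text
the job is handed in; nothing more can be done
None
```

The job is handed in at about 50 s of the 208 s allowed. `job_done()` reports no verdict, so what follows is from my own last checks.

**What I did:**
- I pushed the guard open to about 0.20 m, estimated from its roof edge.
- I fitted all four loose steel gears, one each on st4, st1, st3 and st2. Each dropped straight into mesh and onto the deck, so no rocking was needed.
- I pushed the guard shut until its stop pushed back with about 11 N.
- I rolled the thumbwheel from 2 to 4, with two strokes and a small nudge.

**Last checks:**
- **Gears:** wrist and side pictures taken before the guard was shut show all four down and meshed. They are still in place under the shut guard.
- **Guard:** it is shut in the last pictures, with the bar where the stop left it.
- **Thumbwheel:** the 4 is level with the index marks in the overhead view, at about 2.5 rad against a target of 2.513.
- **Surroundings:** the bottle and tin are upright, the orange gear was left alone, and the arm is clear of everything.

**What disagreed:** before the nudge, my estimates of the wheel angle ran from 2.28 to 2.53 rad depending on the camera view. I trusted the near-vertical view (2.38 to 2.41) and moved the wheel 2.5 mm from there. While I was feeling for the wheel, one press briefly read 40 N at the wrist, which is at the 40 N pressing limit for the arm or gripper body but was on the fingertips. I backed it off at once.

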